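# Stand the cutting boards in the dish rack and lay the bottle brush on its forks

## Task

Put the washed things away under the sink: stand every black cutting board that leans against the dish tubs on its short end in a free slot of the steel rack, one to a slot, upright, about midway in the slot's length and right down on the base wires; and lay the bottle brush by its handle across the two wire forks at the rack's side, about centred on them. Lower the boards, never drop one or let it fall over, leave the oven tray in its slot and do not knock over the jug or the bottle.

Things in the scene. Friction and masses are not known exactly. Their poses are not given: they have to be found in the camera images.
- board1_c (a point): black plastic cutting board, 100 mm wide (y), 215 mm long (z, to its upper end), 12 mm thick (x), 200 to 310 g; may be absent. At the start it stands on a short end and leans on the tubs' rim, 14 degrees from upright, its top away from the robot, 76 mm of it above the rim, 3 to 11 mm between it and the next board. Point: its centre
- board2_c (a point): black plastic cutting board, 100 mm wide (y), 215 mm long (z, to its upper end), 12 mm thick (x), 200 to 310 g; may be absent. At the start it stands on a short end and leans on the tubs' rim, 14 degrees from upright, its top away from the robot, 76 mm of it above the rim, 3 to 11 mm between it and the next board. Point: its centre
- board3_c (a point): black plastic cutting board, 100 mm wide (y), 215 mm long (z, to its upper end), 12 mm thick (x), 200 to 310 g; may be absent. At the start it stands on a short end and leans on the tubs' rim, 14 degrees from upright, its top away from the robot, 76 mm of it above the rim, 3 to 11 mm between it and the next board. Point: its centre
- board4_c (a point): black plastic cutting board, 100 mm wide (y), 215 mm long (z, to its upper end), 12 mm thick (x), 200 to 310 g; may be absent. At the start it stands on a short end and leans on the tubs' rim, 14 degrees from upright, its top away from the robot, 76 mm of it above the rim, 3 to 11 mm between it and the next board. Point: its centre
- tubs: two white plastic dish tubs nested together, fixed on the floor; rim 320 mm (x) by 430 mm (y), 135 mm high, open on top, walls 4 mm. Origin on the floor under the centre; the boards lean in a row on the rim of the long side at -x, which faces the robot; the space behind them is the tubs' open inside
- rack: steel wire dish rack, fixed on the floor; frame 150 mm (x) by 256 mm (y). Origin on the floor under the middle of the slots, z up. Five slots side by side, their middles at y = -92, -46, 0, 46 and 92 mm, each running along x. A board in a slot has its width along x and its thickness along y, and its centre at x = 0, z = 127 mm
- slot3 (a point): middle of the rack's middle slot (y = 0), at the height of the tops of the base wires on which things stand (20 mm above the floor); axes as the rack's. Each slot is 18 mm wide, between narrow upright wire loops 126 mm high that stand in two rows at x = -32 and +32 mm; it flares to 31 mm over the top 16 mm. Slots are all alike
- forks (a point): middle between the two wire forks at the rack's -y side, 180 mm from the rack's origin, at the height where a thing laid there rests (100 mm above the floor); axes as the rack's. Forks at x = -55 and +55 mm; each a U, flat bottom 30 mm along y, prongs rising 27 mm and flaring to 52 mm. The brush lies in them along x by its handle, either way round
- brush_c (a point): bottle brush, 275 mm long, 95 to 160 g. Point: inside the handle, within 12 mm of the centre of mass; x towards the bristles. Grey handle 20 mm wide (y), 16 mm thick (z), from x = -120 to +66 mm; white bristle head 36 mm in diameter, x = +75 to +155 mm. It starts on the floor before the boards, the point 14 mm up, bristle end lifted 3 degrees
- tray1_c (a point): small steel oven tray, 210 mm long (x), 145 mm high (z), 14 mm thick (y); may be absent (one of the three is present). It stands on its long edge in a rack slot and its top is 165 mm above the floor. Point: its centre; it stands in the rack's slot at y = -92 mm
- tray2_c (a point): small steel oven tray, 210 mm long (x), 145 mm high (z), 14 mm thick (y); may be absent (one of the three is present). It stands on its long edge in a rack slot and its top is 165 mm above the floor. Point: its centre; it stands in the rack's slot at y = 0 mm
- tray3_c (a point): small steel oven tray, 210 mm long (x), 145 mm high (z), 14 mm thick (y); may be absent (one of the three is present). It stands on its long edge in a rack slot and its top is 165 mm above the floor. Point: its centre; it stands in the rack's slot at y = +46 mm
- jug: glass measuring jug, 96 mm across the rim, 125 mm high, handle at +y; stands on the floor beyond the rack. Origin under its centre
- soap: detergent bottle, 68 mm in diameter, 200 mm high, stands on the floor to the left of the rack. Origin under its centre
Things that resemble listed ones, but are neither listed nor needed, are in the scene too. Leave any turquoise look-alike of the part that bears board2_c alone.

How it is judged:
At the end, for the whole second after the job is handed in: Every board stands at rest in a slot: centre within 20 mm of mid-length, 117-138 mm up, within 7 deg of upright and of the slot. The brush rests on both forks: within 35 mm along and 12 mm across of their middle, 1-16 mm above the rest height, within 10 deg of x. Tray moved under 25 mm (x of board1_c in the frame of rack between -0.02 and 0.02 m and y of board1_c in the frame of rack between -0.103 and 0.103 m and z of board1_c in the frame of rack between 0.117 and 0.138 m and angle between the x axis of each of board1_c, board2_c, board3_c, board4_c and the y axis of rack, either way round below 0.12 rad and linear speed of each of board1, board2, board3, board4, brush below 0.02 m/s and x of board2_c in the frame of rack between -0.02 and 0.02 m and y of board2_c in the frame of rack between -0.103 and 0.103 m and z of board2_c in the frame of rack between 0.117 and 0.138 m and x of board3_c in the frame of rack between -0.02 and 0.02 m and y of board3_c in the frame of rack between -0.103 and 0.103 m and z of board3_c in the frame of rack between 0.117 and 0.138 m and x of board4_c in the frame of rack between -0.02 and 0.02 m and y of board4_c in the frame of rack between -0.103 and 0.103 m and z of board4_c in the frame of rack between 0.117 and 0.138 m and x of brush_c in the frame of forks between -0.035 and 0.035 m and y of brush_c in the frame of forks between -0.012 and 0.012 m and z of brush_c in the frame of forks between 0.001 and 0.016 m and angle between the x axis of brush_c and the x axis of rack, either way round below 0.17 rad and distance of each of tray1_c, tray2_c, tray3_c from where it was at the start of the episode below 0.025 m); the robot touches nothing.
It fails at once if a cutting board has fallen over (leaning more than 50 degrees) (angle between any of board1_c, board2_c, board3_c, board4_c's own z axis and vertical above 0.87 rad).
It fails at once if a cutting board is dropped (out of the fingers and falling faster than 0.8 m/s) ((linear speed of board1 above 0.8 m/s and contact force between the fingers and board1 below 0.05 N) or (linear speed of board2 above 0.8 m/s and contact force between the fingers and board2 below 0.05 N) or (linear speed of board3 above 0.8 m/s and contact force between the fingers and board3 below 0.05 N) or (linear speed of board4 above 0.8 m/s and contact force between the fingers and board4 below 0.05 N)).
It fails at once if an oven tray is shifted more than 25 mm (distance of any of tray1_c, tray2_c, tray3_c from where it was at the start of the episode above 0.025 m).
It fails at once if the measuring jug is knocked over (angle between jug's own z axis and vertical above 0.5 rad).
It fails at once if the detergent bottle is knocked over (angle between soap's own z axis and vertical above 0.5 rad).
Of board1, board2, board3, board4 only 2 to 4 are there at a start; the rules pass over those that are not, and their reading is None.
Of tray1, tray2, tray3 only 1 to 1 are there at a start; the rules pass over those that are not, and their reading is None.
At some moment in a run one of brush may be knocked a few centimetres aside while the robot is not near it.
It also fails if it takes over 210 s, if anything falls off the work surface, if the arm or the gripper's body presses on something with over 40 N, if the wrist force passes 120 N, or if a joint passes its speed limit or range.

## Robot

A 6-joint arm with a two-finger parallel gripper is mounted at the origin on the work surface. World frame = base frame: x ahead of the robot, y to its left, z up, the work surface at z = 0. Lengths are in m, angles in rad, forces in N, time in s.
With the tool pointing down it reaches from about 0.4 to 0.925 m from the base axis. Payload 3.4 kg.
Tool frame: the origin (TCP) lies at the very end of the fingers, on their centre line; the grasp point (between the pads) lies 19 mm behind it; z points along the fingers, x is the direction in which the jaws open and shut, and the axes are right-handed (so a half turn about z gives the same grasp; the last joint's range is limited). The gripper opens to 85 mm and grips with 20 to 120 N. Pads are 22 mm wide; open, the fingers measure 114 mm over their backs; the gripper's body (76 mm by 85 mm) begins 54 mm behind the grasp point. The pads swing forward as they close: fully open they stand 13 mm farther back than shut.
Start: joints at [-1.391, 0.307, 1.506, -0, 1.328, -0.073], TCP at [0.144, -0.557, 0.231] pointing down, gripper open.
Joint ranges: [-3.12, 3.12], [-1.05, 2.28], [0.14, 2.33], [-1.42, 4.57], [0.1, 2.73], [-2.68, 2.68]. Speed limits (rad/s): [2.57, 2.57, 3.14, 3.14, 3.14, 3.14].

## Interface

Orientations are given as a unit quaternion [w, x, y, z].
In Python, from station import robot, snapshot, camera_info gives the robot as it stands.
- The arm moves only by the shell command python3 -m handwheel 'ROWS' [OPENING]. ROWS is JSON, a list that holds one entry, the list of rows, each a list of 4 numbers: the shift along the world's x, y, z in m, then the turn about the world's z in rad. In form: [[[dx, dy, dz, spin], ...]]. A call has 1 to 12 rows; each row is the pose to reach, as a shift and turn from the pose measured when the call began; what a row does not reach only later rows make up. A row lasts 1/8 s, in which the tool goes at most 62.5 mm and 10.7 degrees, less where a joint would pass 70% of its speed; a pose out of reach is approached as far as the arm can. A call with a gripper value outside its range is refused whole. OPENING is the closure, from -1 (fully open) to 1 (shut), set as the call begins (- or left out, the last holds). The fingers move at their own pace and stop on an object; the grip force is fixed at half the most. Time passes only in rows, so rows that repeat a pose let the fingers close. It gives the time, the measured TCP pose, the force and the opening at its end, in the units of the state.
- robot.read_state(): the state, without advancing time (a new reading comes with each control period).
- snapshot(name): name is "scene" or "top" or "wrist"; returns the picture (420x560x3 uint8, red, green, blue); there is no depth.
- camera_info(name): a dict with "intrinsics" (3x3 intrinsics, pixels), "R" (3x3) and "t" (3): a world point X has camera coordinates R X + t; the wrist camera has in their place "mount" (4x4, takes a point from camera to tool coordinates, whose origin is the TCP and whose axes are the tool frame's). Camera axes: x right, y down, z forward; pixel columns grow to the right and rows downward; lengths in m; the calibration is good to about 2 mm. A picture is of the moment at which its call begins: read the wrist's pose just before it. camera_info takes no time and is no camera call.
- robot.close_job(): hands the job in, once; it reports no verdict.
The state is a dict: "t": time; "joint_positions": joint angles; "joint_vel": joint speeds; "tau": joint torques, N m; "position": TCP position; "eef_rot": TCP orientation; "wrist_force": force on the tool from outside, world axes, zero at the start; "ft_torque": the same for the moment, N m; "finger_gap": finger opening in m.
Only numpy, scipy, OpenCV 4.12 (cv2) and the standard library are available. Lean on these libraries where they do the work, as an engineer would, in place of code of your own. Each camera call takes 0.05 s, during which the arm holds its last target.

## Working session

There is one attempt and no reset: what is moved stays moved. The work goes in short steps, Python scripts to look and compute and a shell command to move; the robot and the scene stay as the last step left them, time stands still between calls to the robot, and variables do not carry over. Pictures are saved under pics/ and viewed, and the job is handed in when it is done.

```bash
ls; mkdir -p pics; python3 - <<'E'
from station import robot, snapshot, camera_info
import cv2
for n in ("scene","top","wrist"):
    im=snapshot(n); cv2.imwrite(f"pics/{n}0.png",im[:,:,::-1])
    print(n,camera_info(n))
print(robot.read_state())
E
```

```text
pics
scene {'intrinsics': array([[422.62060814,   0.        , 278.3370207 ],
       [  0.        , 422.62060814, 208.88921841],
       [  0.        ,   0.        ,   1.        ]]), 'R': array([[-0.78359513,  0.62098424, -0.01890086],
       [ 0.40984685,  0.49382673, -0.76691637],
       [-0.46690923, -0.6086984 , -0.64146865]]), 't': array([ 0.42218356, -0.08860721,  1.76598845])}
top {'intrinsics': array([[431.36240525,   0.        , 286.92238777],
       [  0.        , 431.36240525, 208.28801945],
       [  0.        ,   0.        ,   1.        ]]), 'R': array([[ 0.02028841, -0.99964441,  0.01730439],
       [-0.99132813, -0.02236122, -0.12949328],
       [ 0.12983418, -0.01452711, -0.9914293 ]]), 't': array([-0.11846479,  0.47400878,  1.6239736 ])}
wrist {'intrinsics': array([[295.05594276,   0.        , 277.24774542],
       [  0.        , 295.05594276, 207.85168724],
       [  0.        ,   0.        ,   1.        ]]), 'mount': array([[ 9.99998157e-01,  5.17111700e-04, -1.84890139e-03,
        -2.79764376e-04],
       [ 8.41215924e-05,  9.50315627e-01,  3.11287974e-01,
        
[... 177 characters left out ...]
0000e+00]])}
{'t': 0.15, 'joint_positions': array([-1.39052815e+00,  3.07395147e-01,  1.50738556e+00, -1.94382861e-05,
        1.32839337e+00, -7.34973744e-02]), 'joint_vel': array([ 0.00064525, -0.00205172, -0.00317427,  0.00040778,  0.00051332,
       -0.00024836]), 'tau': array([ 9.07186532e-04, -4.57975066e+01, -2.52219254e+01, -6.97840505e-05,
        8.46826035e-03, -2.47473116e-05]), 'position': array([ 0.14422846, -0.55606246,  0.23059148]), 'eef_rot': array([-5.21468398e-04,  7.90902786e-01, -6.11941302e-01, -5.94458796e-04]), 'wrist_force': array([ 0.51688688, -0.59882511, -0.20836689]), 'ft_torque': array([-0.05611146, -0.00982875, -0.05219226]), 'finger_gap': 0.08515979765810307}
```

View pics/scene0.png

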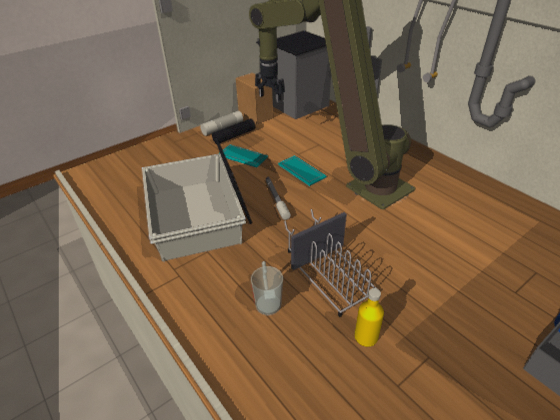

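View pics/top0.png

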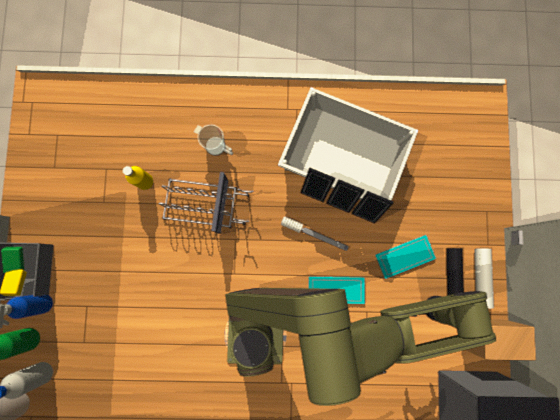

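View pics/wrist0.png

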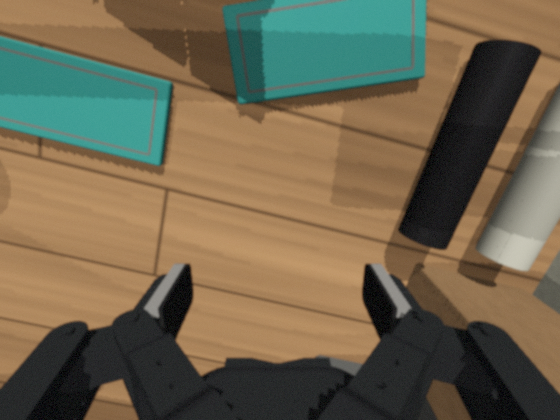

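Three boards (tops near (318,185), (346,196), (374,206) in top). Two turquoise look-alikes lie flat at (405,257) and (337,291). The brush is at (315,232), and the black and white rolls at (455,270) and (484,275) are not it. Next, closer crops.

```bash
cat > h.py <<'E'
import numpy as np, cv2
from station import robot, snapshot, camera_info
from scipy.spatial.transform import Rotation as Ro
def cam(n,st=None):
    c=camera_info(n); K=c["intrinsics"]
    if n!="wrist": return K,c["R"],c["t"]
    st=st or robot.read_state(); q=st["eef_rot"]
    R=Ro.from_quat([q[1],q[2],q[3],q[0]]).as_matrix()
    M=c["mount"]; Rc=R@M[:3,:3]; p=st["position"]+R@M[:3,3]
    return K,Rc.T,-Rc.T@p
def ray(C,u,v):
    K,R,t=C; d=R.T@np.linalg.solve(K,[u,v,1.]); return -R.T@t,d
def onz(C,u,v,z):
    o,d=ray(C,u,v); return o+d*(z-o[2])/d[2]
def proj(C,X):
    K,R,t=C; x=K@(R@np.asarray(X,float).T+t[:,None] if np.ndim(X)>1 else R@np.asarray(X)+t); return (x[:2]/x[2]).T
def crop(im,u0,v0,u1,v1,s,name,grid=True):
    c=cv2.resize(im[v0:v1,u0:u1,::-1],None,fx=s,fy=s,interpolation=cv2.INTER_CUBIC)
    if grid:
        for u in range((u0+9)//10*10,u1,10):
            x=int((u-u0)*s); cv2.line(c,(x,0),(x,4 if u%50 else 10),(0,0,255),1)
            if u%20==0: cv2.putText(c,str(u),(x,20),0,.35,(0,0,255),1)
        for v in range((v0+9)//10*10,v1,10):
            y=int((v-v0)*s); cv2.line(c,(0,y),(4 if v%50 else 10,y),(0,0,255),1)
            if v%20==0: cv2.putText(c,str(v),(8,y+4),0,.35,(0,0,255),1)
    cv2.imwrite(name,c)
E
python3 - <<'E'
import cv2
from h import *
im=cv2.imread("pics/top0.png")[:,:,::-1]
crop(im,150,150,290,255,5.6,"pics/t_rack.png")
crop(im,270,80,430,200+40,5,"pics/t_tub.png")
crop(im,270,150,400,250,6,"pics/t_board.png")
E
```

```text
(no output)
```

View pics/t_rack.png

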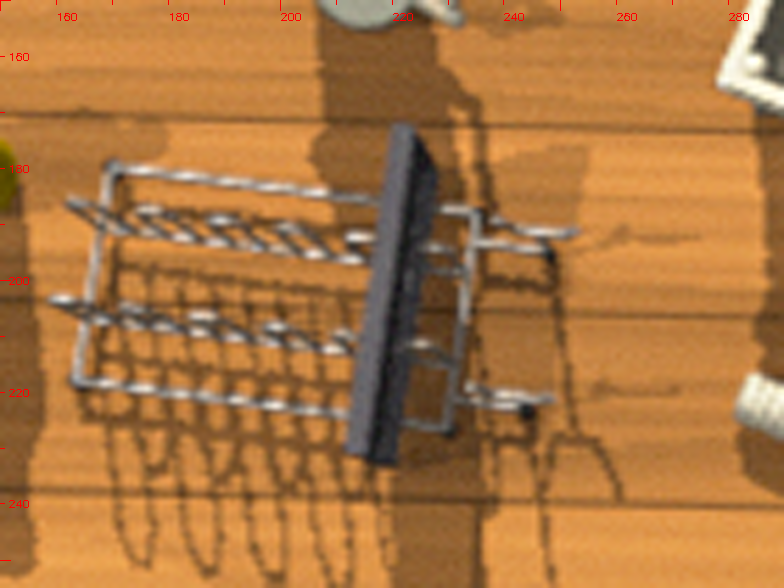

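View pics/t_board.png

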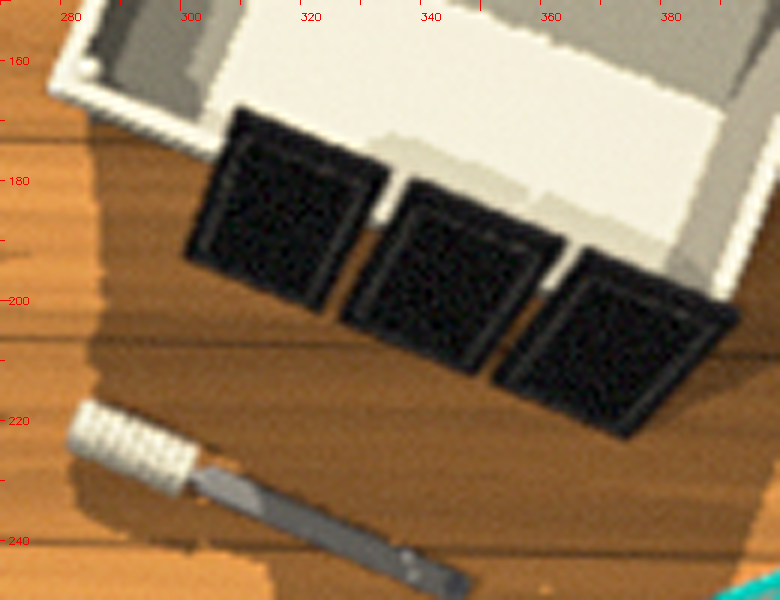

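```bash
python3 - <<'E'
import cv2
from h import *
C=cam("top"); print("cam",-C[1].T@C[2], -cam("scene")[1].T@cam("scene")[2])
for n,z,pts in [("tray top",.165,[(220.2,172.5),(223.6,172.5),(212.5,231.3),(216,232)]),
 ("frame",.02,[(169.5,179.8),(164,218.5),(230,227),(234.3,187.8)]),
 ("forks",.127,[(244,224),(248,196)]),
 ("boards top far corners",.21,[(309,168.5),(334,178.5),(338,180.5),(363,190),(367,192),(392,203)]),
 ("boards bottom near",0,[(300,193),(323,202),(326,204),(348,212.5),(351,213.5),(373,223)]),
 ("brush",.02,[(283,223),(301,228),(347,248)]),
 ("soap",.2,[(128,171)]),]:
  print(n); 
  for p in pts: print(p,onz(C,*p,z).round(4))
E
```

```text
cam [ 0.26145442 -0.0842316   1.67348592] [1.19169267 0.85654161 1.07285155]
tray top
(220.2, 172.5) [0.582  0.1335 0.165 ]
(223.6, 172.5) [0.5823 0.1215 0.165 ]
(212.5, 231.3) [0.3721 0.1519 0.165 ]
(216, 232) [0.3699 0.1396 0.165 ]
frame
(169.5, 179.8) [0.5792 0.3495 0.02  ]
(164, 218.5) [0.4279 0.3621 0.02  ]
(230, 227) [0.4007 0.1084 0.02  ]
(234.3, 187.8) [0.5536 0.0974 0.02  ]
forks
(244, 224) [0.4036 0.0461 0.127 ]
(248, 196) [0.5057 0.0351 0.127 ]
boards top far corners
(309, 168.5) [ 0.5939 -0.1794  0.21  ]
(334, 178.5) [ 0.5607 -0.2664  0.21  ]
(338, 180.5) [ 0.554  -0.2803  0.21  ]
(363, 190) [ 0.5227 -0.367   0.21  ]
(367, 192) [ 0.516  -0.3808  0.21  ]
(392, 203) [ 0.4796 -0.467   0.21  ]
boards bottom near
(300, 193) [ 0.5424 -0.159   0.    ]
(323, 202) [ 0.5087 -0.2499  0.    ]
(326, 204) [ 0.501  -0.2617  0.    ]
(348, 212.5) [ 0.4694 -0.3484 -0.    ]
(351, 213.5) [ 0.4657 -0.3601  0.    ]
(373, 223) [ 0.4302 -0.4464  0.    ]
brush
(283, 223) [ 0.4206 -0.0945  0.02  ]
(301, 228) [ 0.4028 -0.1641  0.02  ]
(347, 248) [ 0.3298 -0.3416  0.02  ]
soap
(128, 171) [0.5722 0.447  0.2   ]
```

View pics/t_tub.png

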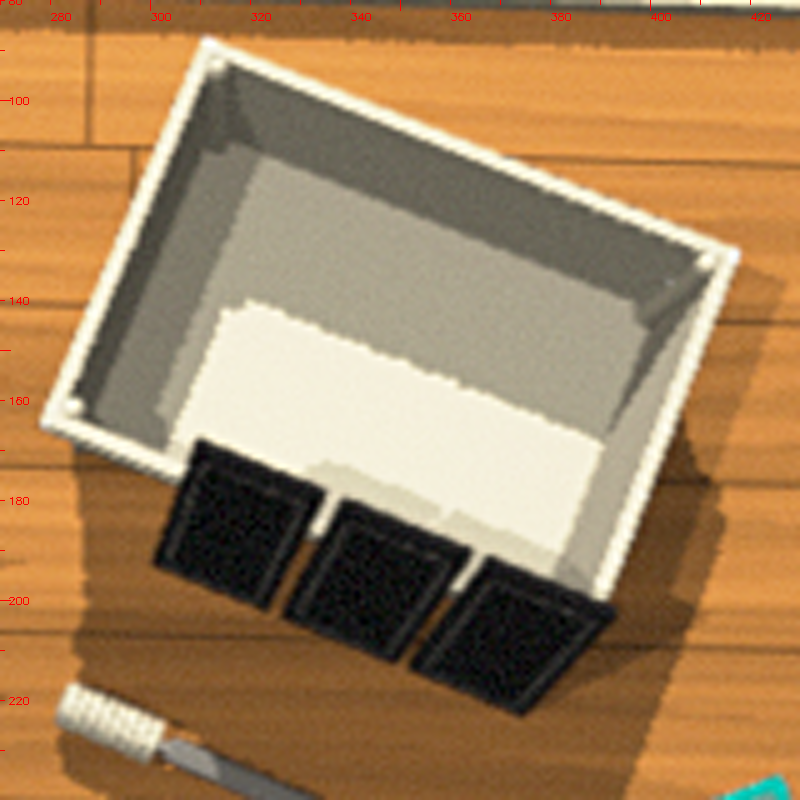

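```bash
cat >> h.py <<'E'
def toolyaw(st=None):
    st=st or robot.read_state(); q=st["eef_rot"]
    R=Ro.from_quat([q[1],q[2],q[3],q[0]]).as_matrix()
    return R
def tell(target=None,yaw=None):
    st=robot.read_state(); R=toolyaw(st); a=np.arctan2(R[1,0],R[0,0])
    print("t",round(st["t"],2),"p",st["position"].round(4),"yaw",round(a,4),"gap",round(st["finger_gap"],4),"F",st["wrist_force"].round(2),"T",st["ft_torque"].round(2),"j6",round(st["joint_positions"][5],3), "tz",R[:,2].round(3))
    if target is not None: print(" shift",(np.asarray(target)-st["position"]).round(4))
    if yaw is not None: print(" spin",[round(((yaw-a)+np.pi/2)%np.pi-np.pi/2,4)])
E
python3 - <<'E'
from h import *
tell([.574,-.223,.32],np.deg2rad(-21.3))
E
```

```text
t 0.15 p [ 0.1442 -0.5561  0.2306] yaw -1.317 gap 0.0852 F [ 0.52 -0.6  -0.21] T [-0.06 -0.01 -0.05] j6 -0.073 tz [-0.     0.002 -1.   ]
 shift [0.4298 0.3331 0.0894]
 spin [np.float64(0.9453)]
```

```bash
python3 -m handwheel '[[[0,0,0.06,0],[0,0,0.1,0.05],[0.04,0.03,0.11,0.15],[0.09,0.07,0.11,0.3],[0.14,0.11,0.11,0.45],[0.19,0.15,0.11,0.6],[0.24,0.19,0.11,0.75],[0.29,0.23,0.11,0.9],[0.34,0.26,0.11,0.945],[0.37,0.29,0.11,0.945],[0.37,0.29,0.11,0.945],[0.37,0.29,0.11,0.945]]]' -1
python3 - <<'E'
from h import *
tell([.574,-.223,.32],np.deg2rad(-21.3))
im=snapshot("wrist"); cv2.imwrite("pics/w1.png",im[:,:,::-1])
E
```

```text
t: 1.65
position: [0.5138, -0.2661, 0.3401]
eef_rot: [-0.0, 0.983, -0.185, -0.001]
wrist_force: [-1.0, 0.1, -0.6]
finger_gap: 0.0853
t 1.65 p [ 0.5138 -0.2661  0.3401] yaw -0.3714 gap 0.0853 F [-1.02  0.13 -0.58] T [ 0.01 -0.05  0.04] j6 -0.179 tz [-0.003  0.001 -1.   ]
 shift [ 0.0602  0.0431 -0.0201]
 spin [np.float64(-0.0003)]
```

View pics/w1.png

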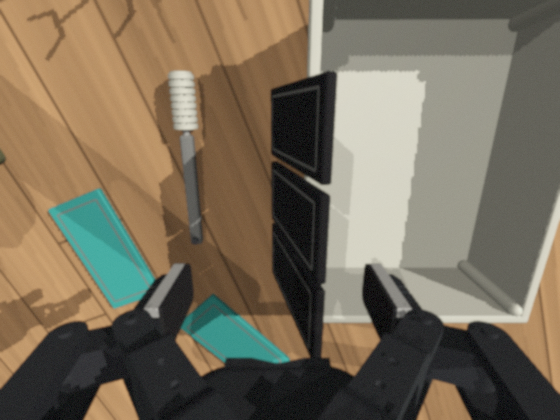

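```bash
python3 - <<'E'
from h import *
C=cam("wrist")
im=cv2.imread("pics/w1.png")[:,:,::-1]
crop(im,255,60,345,190,4.5,"pics/w1b.png")
n=np.array([np.cos(.3714),-np.sin(.3714)]);m=np.array([n[1]*-1,n[0]])
o=np.array([.5256,-.2045])
def rel(p): return np.round([(p[:2]-o)@n,(p[:2]-o)@m],4)
for p,z in [((334,74),.2086),((330,182),.2086),((272,90),.003),((272,152),.003),((327,185),.2086),((325,282),.2086),((273,163),.003),((273,225),.003)]:
    q=onz(C,*p,z); print(p,q.round(4),rel(q))
E
```

```text
(334, 74) [ 0.5979 -0.1808  0.2086] [0.0588 0.0483]
(330, 182) [ 0.5654 -0.2691  0.2086] [ 0.0605 -0.0458]
(272, 90) [ 0.5451 -0.1595  0.003 ] [0.0018 0.049 ]
(272, 152) [ 0.5107 -0.246   0.003 ] [ 0.0012 -0.044 ]
(327, 185) [ 0.5618 -0.2709  0.2086] [ 0.0578 -0.0487]
(325, 282) [ 0.5264 -0.3709  0.2086] [ 0.0611 -0.1547]
(273, 163) [ 0.5057 -0.2631  0.003 ] [ 0.0027 -0.0618]
(273, 225) [ 0.4658 -0.3639  0.003 ] [ 0.0021 -0.1702]
```

View pics/w1b.png

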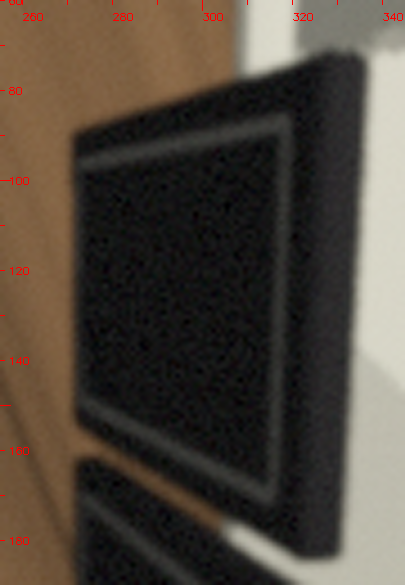

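```bash
python3 -m handwheel '[[[0.03,0.022,0,0],[0.0588,0.0444,0,0],[0.0588,0.0444,0,0],[0.0588,0.0444,-0.04,0],[0.0588,0.0444,-0.08,0],[0.0588,0.0444,-0.11,0],[0.0588,0.0444,-0.14,0],[0.0588,0.0444,-0.165,0],[0.0588,0.0444,-0.175,0],[0.0588,0.0444,-0.175,0]]]' 
python3 - <<'E'
from h import *
tell([.5726,-.2217,.165],-.3714)
im=snapshot("wrist"); cv2.imwrite("pics/w2.png",im[:,:,::-1])
E
```

```text
t: 2.95
position: [0.5712, -0.2231, 0.1652]
eef_rot: [0.0, 0.983, -0.186, -0.002]
wrist_force: [-0.7, 0.5, 1.0]
finger_gap: 0.0855
t 2.95 p [ 0.5712 -0.2231  0.1652] yaw -0.374 gap 0.0855 F [-0.74  0.48  0.98] T [-0.07 -0.03  0.07] j6 -0.066 tz [-0.004  0.001 -1.   ]
 shift [ 0.0014  0.0014 -0.0002]
 spin [np.float64(0.0026)]
```

View pics/w2.png

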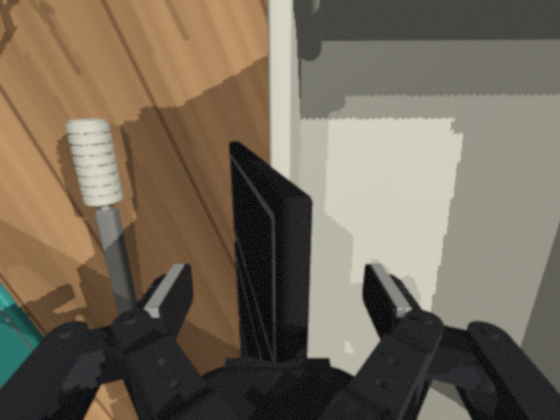

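```bash
python3 -m handwheel '[[[0,0,0,0],[0,0,0,0],[0,0,0,0],[-0.008,0.003,0,0],[-0.016,0.006,0,0],[-0.024,0.009,0,0],[-0.030,0.0115,0,0],[-0.035,0.0135,0,0],[-0.039,0.015,0,0],[-0.041,0.016,0,0],[-0.041,0.016,0,0]]]' -0.1
python3 - <<'E'
from h import *
tell()
im=snapshot("wrist"); cv2.imwrite("pics/w3.png",im[:,:,::-1])
im=snapshot("scene"); cv2.imwrite("pics/s3.png",im[:,:,::-1])
E
```

```text
t: 4.38
position: [0.531, -0.2071, 0.166]
eef_rot: [0.0, 0.983, -0.186, -0.001]
wrist_force: [1.0, -0.3, 0.2]
finger_gap: 0.047
t 4.38 p [ 0.531  -0.2071  0.166 ] yaw -0.3737 gap 0.047 F [ 0.99 -0.27  0.16] T [ 0.03 -0.04 -0.03] j6 -0.071 tz [-0.002 -0.    -1.   ]
```

View pics/w3.png

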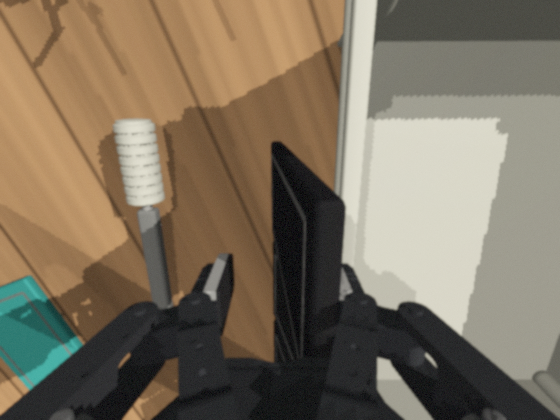

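View pics/s3.png

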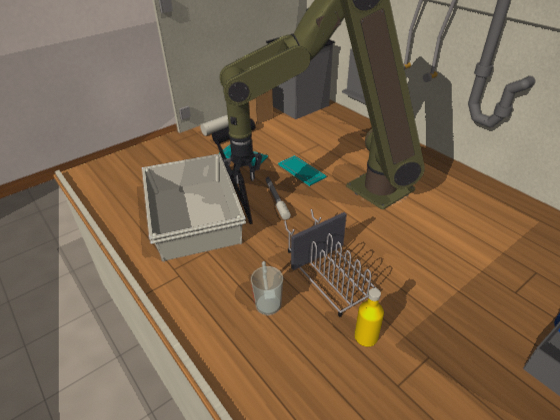

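```bash
python3 -m handwheel '[[[0,0,0,0],[0,0,0,0],[0,0,0,0],[0,0,0,0],[0,0,0,0],[0,0,0,0],[0,0,0.01,0],[0,0,0.02,0],[0,0,0.03,0],[0,0,0.03,0]]]' 1
python3 - <<'E'
from h import *
tell()
im=snapshot("wrist"); cv2.imwrite("pics/w4.png",im[:,:,::-1])
im=snapshot("scene"); crop(im,100,60,400,260,2.6,"pics/s4.png")
E
```

```text
t: 5.72
position: [0.5321, -0.2076, 0.1974]
eef_rot: [0.001, 0.983, -0.186, 0.001]
wrist_force: [-0.2, -0.1, -1.6]
finger_gap: 0.0113
t 5.72 p [ 0.5321 -0.2076  0.1974] yaw -0.3737 gap 0.0113 F [-0.2  -0.08 -1.57] T [-0.02  0.03 -0.01] j6 -0.071 tz [ 0.001 -0.001 -1.   ]
```

View pics/w4.png

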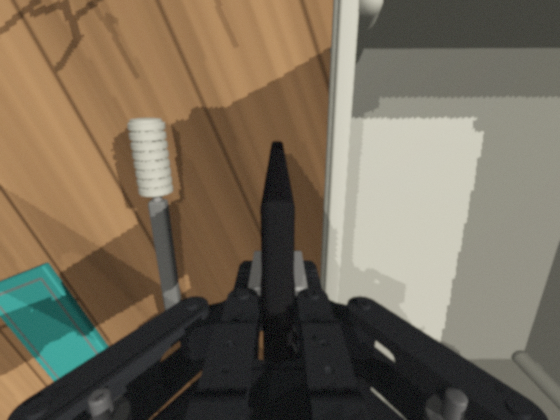

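View pics/s4.png

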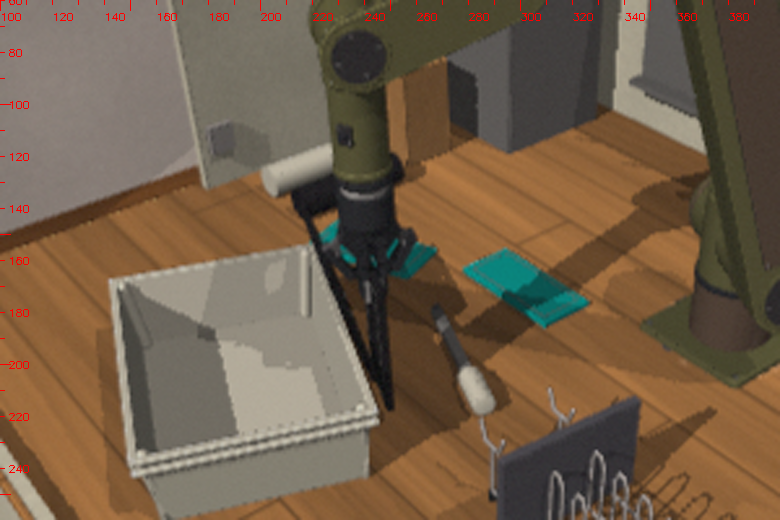

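```bash
python3 - <<'E'
from h import *
im=cv2.imread("pics/w4.png")[:,:,::-1]
crop(im,230,130,330,270,4,"pics/w4b.png")
C=cam("wrist");st=robot.read_state();n=np.array([np.cos(.3737),-np.sin(.3737)]);m=np.array([-n[1],n[0]])
for p,z in [((262.5,200),.2464),((294,200),.2464),((276,143),.0314),((283,143),.0314)]:
    q=onz(C,*p,z); d=q[:2]-st["position"][:2]; print(p,q.round(4),(d@n).round(4),(d@m).round(4))
E
```

```text
(262.5, 200) [ 0.5458 -0.1563  0.2464] -0.0051 0.0527
(294, 200) [ 0.5554 -0.1601  0.2464] 0.0052 0.0527
(276, 143) [ 0.5475 -0.1604  0.0314] -0.002 0.0495
(283, 143) [ 0.5542 -0.163   0.0314] 0.0052 0.0496
```

View pics/w4b.png

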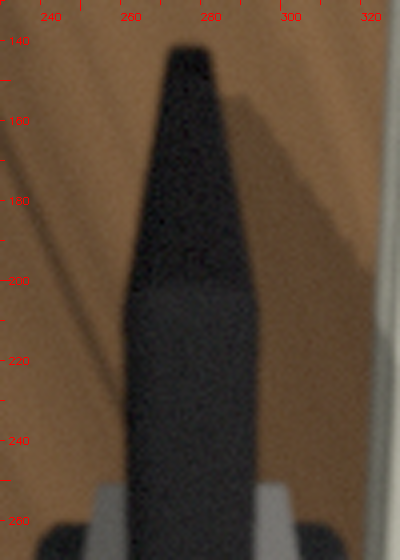

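```bash
python3 -m handwheel '[[[-0.005,0,0.02,0],[-0.01,0,0.05,0],[-0.01,0,0.09,0],[-0.01,0,0.13,0],[-0.01,0,0.17,0],[-0.01,0.01,0.19,0.05],[-0.01,0.03,0.2,0.15],[-0.01,0.06,0.2,0.3],[-0.015,0.1,0.2,0.45],[-0.015,0.14,0.2,0.6],[-0.02,0.18,0.2,0.75],[-0.02,0.22,0.2,0.9]]]'
python3 -m handwheel '[[[0,0.04,0,0.15],[0,0.08,0,0.3],[0,0.12,0,0.45],[0,0.16,0,0.6],[0,0.20,0,0.75],[0,0.24,0,0.9],[0,0.27,0,0.93],[0,0.3,0,0.957],[0,0.31,0,0.957],[0,0.31,0,0.957],[0,0.31,0,0.957]]]'
python3 - <<'E'
from h import *
tell([.4982,.3211,.4],1.485)
im=snapshot("wrist"); cv2.imwrite("pics/w5.png",im[:,:,::-1])
im=snapshot("top"); crop(im,100,120,300,260,4,"pics/t5.png")
E
```

```text
t: 7.32
position: [0.5104, 0.014, 0.3957]
eef_rot: [0.0, 0.965, 0.262, -0.001]
wrist_force: [0.5, 0.2, -3.1]
finger_gap: 0.0112
t: 8.7
position: [0.5104, 0.3229, 0.3956]
eef_rot: [0.001, 0.736, 0.677, -0.001]
wrist_force: [-0.3, -0.6, -2.7]
finger_gap: 0.0116
t 8.7 p [0.5104 0.3229 0.3956] yaw 1.487 gap 0.0116 F [-0.32 -0.62 -2.71] T [ 0.05 -0.02 -0.  ] j6 -0.992 tz [-0.    -0.003 -1.   ]
 shift [-0.0122 -0.0018  0.0044]
 spin [np.float64(-0.002)]
```

View pics/w5.png

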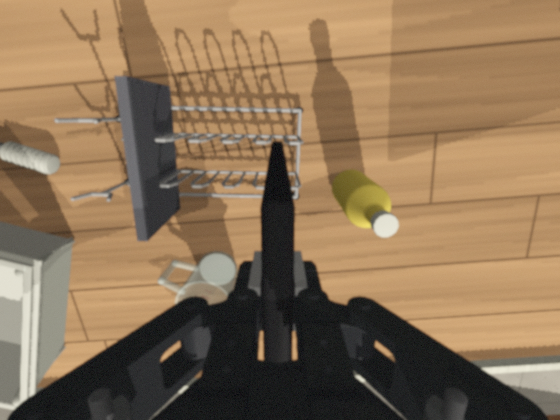

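View pics/t5.png

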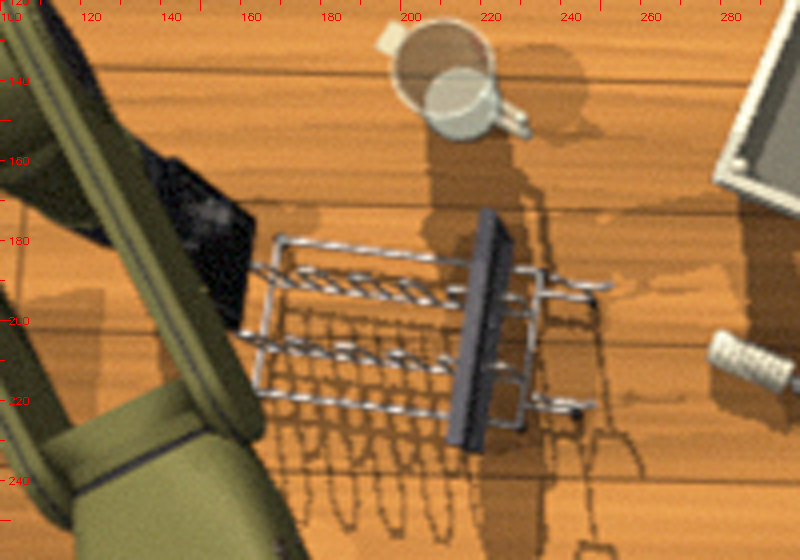

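```bash
python3 - <<'E'
from h import *
im=cv2.imread("pics/w5.png")[:,:,::-1]
crop(im,110,70,310,220,4,"pics/w5b.png")
C=cam("wrist")
c=np.array([.4903,.2294]);a=np.deg2rad(-4.9)
def W(x,y,z): return np.array([c[0]+np.cos(a)*x-np.sin(a)*y,c[1]+np.sin(a)*x+np.cos(a)*y,z])
for n,x,y,z in [("fr",-75,128,20),("fr",75,128,20),("fr",-75,-128,20),("fr",75,-128,20),("tray",105,-92,165),("tray",-105,-92,165)]:
    print(n,x,y,proj(C,W(x/1e3,y/1e3,z/1e3)).round(1))
for y in (-115,-69,-23,23,69,115):
  print(y,[proj(C,W(x,y/1e3,.146-.02)).round(1) for x in (-.032,.032)])
E
```

```text
fr -75 128 [297.1 106.8]
fr 75 128 [295.2 193.8]
fr -75 -128 [143.1 106.6]
fr 75 -128 [154.7 193.6]
tray 105 -92 [142.1 242.3]
tray -105 -92 [116.6  77.5]
-115 [array([123.5, 138.7]), array([130.7, 184.3])]
-69 [array([157.2, 138.7]), array([162.8, 184.4])]
-23 [array([190.8, 138.8]), array([194.8, 184.4])]
23 [array([224.5, 138.8]), array([226.9, 184.5])]
69 [array([258.1, 138.9]), array([259. , 184.5])]
115 [array([291.8, 138.9]), array([291. , 184.5])]
```

View pics/w5b.png

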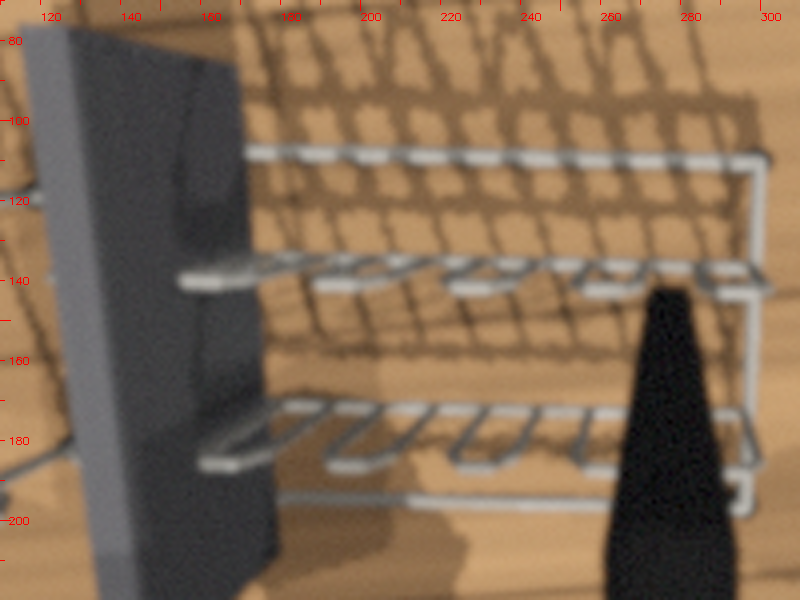

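```bash
cat > fit.py <<'E'
from h import *
from scipy.optimize import least_squares
def W(p,x,y,z):
    c,s=np.cos(p[2]),np.sin(p[2]); return np.array([p[0]+c*x-s*y,p[1]+s*x+c*y,z])
def fit(obs,x0=(.4903,.2294,-.0855)):
    "obs: list of (C,(u,v),(x,y,z)mm,weight)"
    f=lambda p: np.concatenate([w*(proj(C,W(p,*(np.array(X)/1e3)))-uv) for C,uv,X,w in obs])
    r=least_squares(f,x0,loss="soft_l1"); print(r.x.round(4),np.round(f(r.x).reshape(-1,2),1).tolist()); return r.x
E
python3 - <<'E'
from fit import *
C=cam("wrist")
o=[(C,(161,140),(-32,-69,126),1),(C,(194,141),(-32,-23,126),1),(C,(227,141.5),(-32,23,126),1),(C,(260.5,142),(-32,69,126),1),(C,(293,143),(-32,115,126),1),
(C,(163.5,185.5),(32,-69,126),1),(C,(195.5,186),(32,-23,126),1),(C,(227.5,186.5),(32,23,126),1)]
fr=[(C,(299,109.5),(-75,128,20),1),(C,(295.5,197),(75,128,20),1)]
fit(o);p=fit(o+fr)
T=cam("top")
tf=[(T,uv,X,1) for uv,X in [((169.5,179.8),(75,128,20)),((164,218.5),(-75,128,20)),((230,227),(-75,-128,20)),((234.3,187.8),(75,-128,20))]]
fit(tf)
E
```

```text
[ 0.4935  0.2314 -0.1088] [[-1.5, -0.2], [-0.9, -0.4], [-0.2, -0.0], [-0.2, 0.3], [0.8, 0.2], [0.4, -0.2], [0.5, 0.1], [0.5, 0.4]]
[ 0.4934  0.2313 -0.1063] [[-1.6, -0.1], [-0.9, -0.4], [-0.3, -0.1], [-0.3, 0.1], [0.8, -0.1], [0.5, -0.1], [0.5, 0.1], [0.6, 0.3], [0.2, 0.8], [0.0, -0.2]]
[ 0.4904  0.2293 -0.0969] [[0.0, 0.5], [-0.5, -0.1], [-0.2, -0.7], [0.7, 0.3]]
```

```bash
python3 -m handwheel '[[[-0.004,0,0,-0.014],[-0.008,0,0,-0.014],[-0.008,0,-0.02,-0.014],[-0.008,0,-0.05,-0.014],[-0.008,0,-0.075,-0.014],[-0.008,0,-0.078,-0.014],[-0.008,0,-0.078,-0.014]]]'
python3 - <<'E'
from h import *
tell([.5025,.3226,.186],1.473)
im=snapshot("wrist"); crop(im,80,50,400,290,2.5,"pics/w6.png")
im=snapshot("scene"); crop(im,270,170,450,350,4,"pics/s6.png")
E
```

```text
t: 9.68
position: [0.5028, 0.323, 0.3186]
eef_rot: [0.001, 0.741, 0.672, -0.0]
wrist_force: [0.5, 0.5, -2.9]
finger_gap: 0.0113
t 9.68 p [0.5028 0.323  0.3186] yaw 1.4726 gap 0.0113 F [ 0.53  0.49 -2.92] T [-0.02 -0.04 -0.04] j6 -0.971 tz [ 0.001 -0.002 -1.   ]
 shift [-0.0003 -0.0004 -0.1326]
 spin [np.float64(0.0004)]
```

View pics/w6.png

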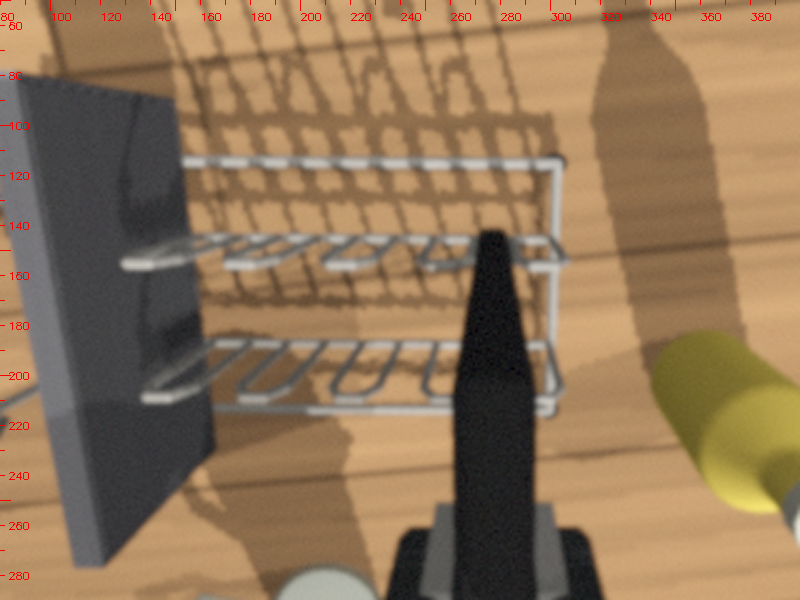

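View pics/s6.png

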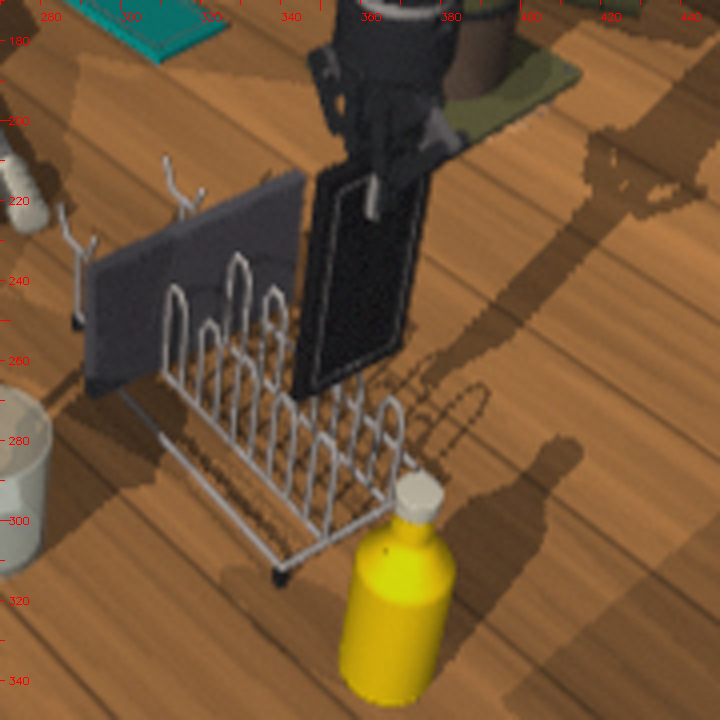

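```bash
python3 - <<'E'
from fit import *
C=cam("wrist")
o=[(C,(134.8,155.6),(-32,-69,126),1),(C,(176,155.6),(-32,-23,126),1),(C,(216.8,155.6),(-32,23,126),1),(C,(256,156),(-32,69,126),1),(C,(298,156),(-32,115,126),1),
(C,(143.5,209),(32,-69,126),1),(C,(181.6,209.5),(32,-23,126),1),(C,(220,209.6),(32,23,126),1)]
fr=[(C,(302.4,115),(-75,128,20),1),(C,(300,214),(75,128,20),1)]
fit(o);p=fit(o+fr)
s=W(p,0,.092,0);print(s, proj(C,W(p,-.05,.092,.02)),proj(C,W(p,-.05,.092,.126)))
E
```

```text
[ 0.4946  0.2325 -0.1002] [[0.5, 0.1], [-0.1, 0.1], [-0.3, 0.2], [1.1, -0.1], [-0.3, -0.1], [-0.3, 0.2], [-0.1, -0.2], [-0.2, -0.2]]
[ 0.4946  0.2325 -0.1002] [[0.5, 0.1], [-0.1, 0.1], [-0.3, 0.2], [1.1, -0.1], [-0.3, -0.0], [-0.3, 0.2], [-0.1, -0.2], [-0.2, -0.2], [0.2, -0.1], [-0.2, -0.1]]
[0.50380936 0.32401722 0.        ] [277.33620523 132.85038102] [277.44290233 139.70307316]
```

```bash
python3 -m handwheel '[[[0.002,0.001,0,-0.002],[0.002,0.001,-0.01,-0.002],[0.002,0.001,-0.025,-0.002],[0.002,0.001,-0.04,-0.002],[0.002,0.001,-0.055,-0.002],[0.002,0.001,-0.07,-0.002],[0.002,0.001,-0.085,-0.002],[0.002,0.001,-0.1,-0.002],[0.002,0.001,-0.112,-0.002],[0.002,0.001,-0.12,-0.002],[0.002,0.001,-0.12,-0.002]]]'
python3 - <<'E'
from h import *
tell([.5048,.324,.186],1.4706)
E
```

```text
t: 11.15
position: [0.505, 0.3241, 0.1988]
eef_rot: [0.001, 0.742, 0.671, -0.0]
wrist_force: [0.6, 0.3, -2.2]
finger_gap: 0.0112
t 11.15 p [0.505  0.3241 0.1988] yaw 1.4706 gap 0.0112 F [ 0.63  0.33 -2.22] T [ 0.05 -0.02  0.  ] j6 -0.968 tz [ 0.001 -0.002 -1.   ]
 shift [-0.0002 -0.0001 -0.0128]
 spin [np.float64(-0.0)]
```

```bash
python3 -m handwheel '[[[0,0,-0.004,0],[0,0,-0.007,0],[0,0,-0.01,0],[0,0,-0.0125,0],[0,0,-0.0125,0],[0,0,-0.0125,0]]]'
python3 - <<'E'
from h import *
tell([.5048,.324,.186],1.4706)
im=snapshot("wrist"); crop(im,80,50,400,290,2.5,"pics/w7.png")
im=snapshot("scene"); crop(im,270,170,450,350,4,"pics/s7.png")
E
```

```text
t: 11.9
position: [0.505, 0.3241, 0.1863]
eef_rot: [0.001, 0.742, 0.671, -0.0]
wrist_force: [-0.3, 0.3, -2.6]
finger_gap: 0.0114
t 11.9 p [0.505  0.3241 0.1863] yaw 1.4707 gap 0.0114 F [-0.27  0.35 -2.6 ] T [-0.04  0.03  0.01] j6 -0.968 tz [ 0.001 -0.002 -1.   ]
 shift [-0.0002 -0.0001 -0.0003]
 spin [np.float64(-0.0001)]
```

View pics/s7.png

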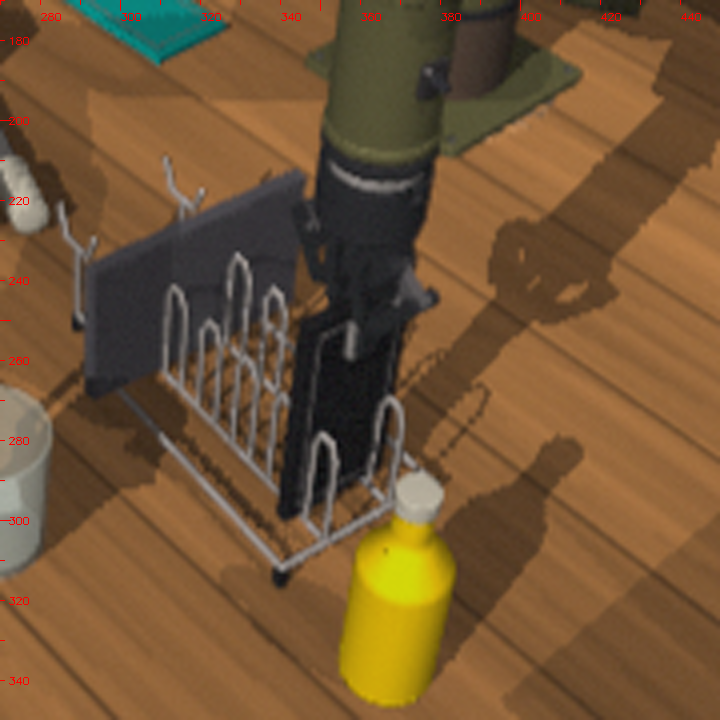

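View pics/w7.png

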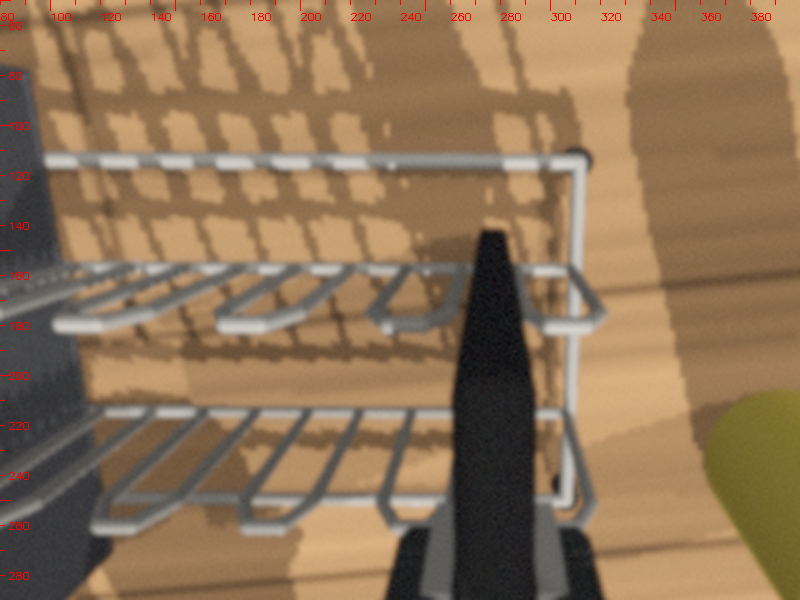

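```bash
for i in 1 2 3; do python3 -m handwheel '[[[0,0,-0.001,0],[0,0,-0.0015,0],[0,0,-0.0015,0]]]'; done
```

```text
t: 12.38
position: [0.5052, 0.3243, 0.1859]
eef_rot: [0.001, 0.742, 0.671, 0.001]
wrist_force: [-0.7, -0.3, 5.5]
finger_gap: 0.0113
t: 12.75
position: [0.5053, 0.3243, 0.1858]
eef_rot: [0.001, 0.742, 0.671, 0.001]
wrist_force: [-2.1, -0.4, 7.5]
finger_gap: 0.0115
t: 13.12
position: [0.5053, 0.3243, 0.1858]
eef_rot: [0.002, 0.742, 0.671, 0.001]
wrist_force: [-2.0, -1.7, 8.1]
finger_gap: 0.0112
```

```bash
python3 -m handwheel '[[[0,0,0.001,0],[0,0,0.001,0],[0,0,0.001,0],[0,0,0.001,0],[0,0,0.01,0],[0,0,0.03,0],[0,0,0.06,0],[0,0,0.09,0],[0,0,0.12,0],[0,0,0.15,0],[0,0,0.15,0]]]' 0.34
python3 - <<'E'
from h import *
tell()
im=snapshot("wrist"); crop(im,80,50,400,290,2.5,"pics/w8.png")
im=snapshot("top"); cv2.imwrite("pics/t8.png",im[:,:,::-1])
E
```

```text
t: 14.5
position: [0.5067, 0.3251, 0.3395]
eef_rot: [0.002, 0.742, 0.671, 0.005]
wrist_force: [-0.2, -0.1, -0.6]
finger_gap: 0.0281
t 14.5 p [0.5067 0.3251 0.3395] yaw 1.4707 gap 0.0281 F [-0.2  -0.07 -0.62] T [-0.03 -0.02 -0.03] j6 -0.969 tz [ 0.01   0.003 -1.   ]
```

View pics/w8.png

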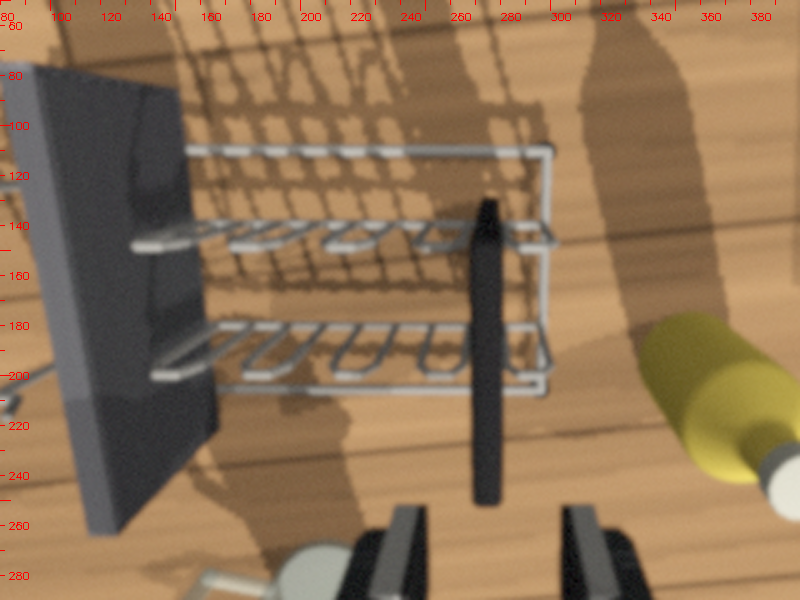

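View pics/t8.png

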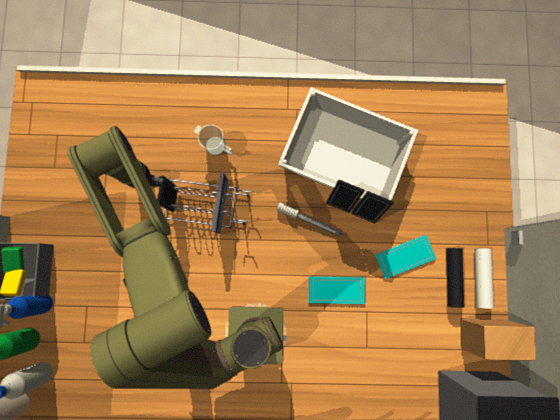

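```bash
python3 -m handwheel '[[[0,-0.02,0.01,-0.05],[0,-0.06,0.01,-0.2],[0,-0.1,0.01,-0.35],[0,-0.15,0.01,-0.5],[0,-0.2,0.01,-0.65],[0,-0.25,0.01,-0.8],[0,-0.3,0.01,-0.95],[0,-0.35,0.01,-1.1],[0,-0.4,0.01,-1.25],[0,-0.44,0.01,-1.4],[0,-0.48,0.01,-1.55],[0,-0.5,0.01,-1.65]]]' -1
python3 -m handwheel '[[[0.005,-0.04,0,-0.1],[0.01,-0.08,0,-0.18],[0.015,-0.1,0,-0.195],[0.02,-0.12,0,-0.195],[0.02,-0.12,0,-0.195],[0.02,-0.12,0,-0.195]]]'
python3 - <<'E'
from h import *
tell([.5332,-.3229,.165],-.3714)
im=snapshot("wrist"); cv2.imwrite("pics/w9.png",im[:,:,::-1])
E
```

```text
t: 16.1
position: [0.5036, -0.1786, 0.3453]
eef_rot: [0.003, 0.996, -0.094, -0.001]
wrist_force: [0.4, -0.0, 0.1]
finger_gap: 0.0856
t: 16.85
position: [0.5234, -0.2976, 0.3452]
eef_rot: [0.002, 0.982, -0.19, -0.002]
wrist_force: [-0.2, 0.7, -0.2]
finger_gap: 0.0855
t 16.85 p [ 0.5234 -0.2976  0.3452] yaw -0.3817 gap 0.0855 F [-0.2   0.75 -0.19] T [ 0.   -0.04 -0.01] j6 -0.202 tz [-0.004 -0.003 -1.   ]
 shift [ 0.0098 -0.0253 -0.1802]
 spin [np.float64(0.0103)]
```

View pics/w9.png

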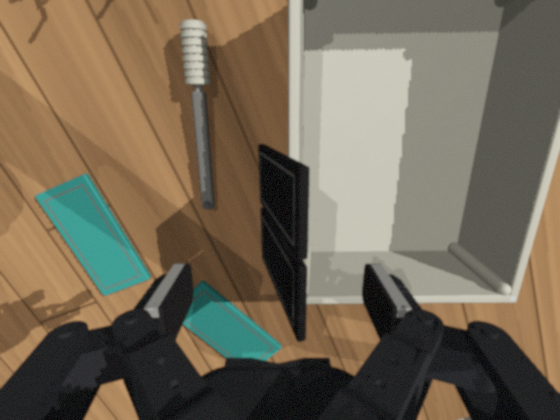

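```bash
python3 - <<'E'
from h import *
im=cv2.imread("pics/w9.png")[:,:,::-1]
crop(im,245,135,325,345,2.8,"pics/w9b.png")
E
```

```text
(no output)
```

View pics/w9b.png

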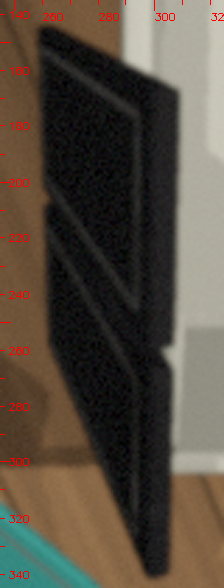

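```bash
python3 - <<'E'
from h import *
C=cam("wrist");n=np.array([np.cos(.3714),-np.sin(.3714)]);m=np.array([-n[1],n[0]]);o=np.array([.5256,-.2045])
for p,z in [((259,146),.003),((260.5,206),.003),((308.5,168),.2086),((306,258),.2086),((262,210),.003),((263,259),.003),((306,264),.2086),((303,340),.2086)]:
    q=onz(C,*p,z); d=q[:2]-o; print(p,q.round(4),(d@n).round(4),(d@m).round(4))
E
```

```text
(259, 146) [ 0.5042 -0.262   0.003 ] 0.0009 -0.0614
(260.5, 206) [ 0.4668 -0.357   0.003 ] 0.0005 -0.1634
(308.5, 168) [ 0.5609 -0.2818  0.2086] 0.061 -0.0592
(306, 258) [ 0.5258 -0.3709  0.2086] 0.0606 -0.155
(262, 210) [ 0.4664 -0.3647  0.003 ] 0.0029 -0.1708
(263, 259) [ 0.4313 -0.453   0.003 ] 0.0023 -0.2658
(306, 264) [ 0.5233 -0.3776  0.2086] 0.0607 -0.1622
(303, 340) [ 0.4857 -0.4702  0.2086] 0.0593 -0.2621
```

```bash
python3 -m handwheel '[[[0.0092,-0.0267,0,0.01],[0.0092,-0.0267,0,0.01],[0.0092,-0.0267,-0.04,0.01],[0.0092,-0.0267,-0.08,0.01],[0.0092,-0.0267,-0.11,0.01],[0.0092,-0.0267,-0.14,0.01],[0.0092,-0.0267,-0.165,0.01],[0.0092,-0.0267,-0.18,0.01],[0.0092,-0.0267,-0.18,0.01]]]' -1
python3 - <<'E'
from h import *
tell([.5326,-.3243,.165],-.3714)
im=snapshot("wrist"); cv2.imwrite("pics/w10.png",im[:,:,::-1])
E
```

```text
t: 18.02
position: [0.532, -0.3229, 0.1646]
eef_rot: [0.002, 0.983, -0.184, -0.003]
wrist_force: [-0.3, 0.5, 0.3]
finger_gap: 0.0854
t 18.02 p [ 0.532  -0.3229  0.1646] yaw -0.3706 gap 0.0854 F [-0.27  0.51  0.34] T [-0.01 -0.    0.  ] j6 -0.238 tz [-0.006 -0.002 -1.   ]
 shift [ 0.0006 -0.0014  0.0004]
 spin [np.float64(-0.0008)]
```

View pics/w10.png

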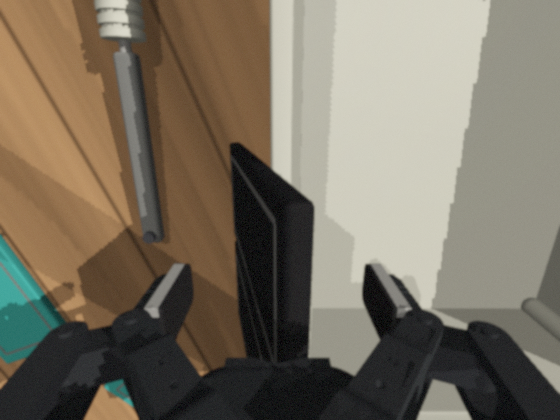

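Same picture as for board 1 (board between the fingers, top edge about (290,210)), so I repeat that pull and grip.

```bash
python3 -m handwheel '[[[0,0,0,0],[0,0,0,0],[0,0,0,0],[-0.008,0.0025,0,0],[-0.016,0.0055,0,0],[-0.024,0.0085,0,0],[-0.030,0.011,0,0],[-0.035,0.013,0,0],[-0.039,0.0145,0,0],[-0.041,0.0155,0,0],[-0.041,0.0155,0,0]]]' -0.1
python3 -m handwheel '[[[0,0,0,0],[0,0,0,0],[0,0,0,0],[0,0,0,0],[0,0,0,0],[0,0,0,0],[0,0,0.01,0],[0,0,0.02,0],[0,0,0.03,0],[0,0,0.03,0]]]' 1
python3 - <<'E'
from h import *
tell()
im=snapshot("wrist"); cv2.imwrite("pics/w11.png",im[:,:,::-1])
E
```

```text
t: 19.45
position: [0.4917, -0.308, 0.1656]
eef_rot: [0.002, 0.983, -0.184, -0.002]
wrist_force: [0.5, 0.1, 0.4]
finger_gap: 0.0473
t: 20.7
position: [0.4925, -0.3086, 0.197]
eef_rot: [0.003, 0.983, -0.184, -0.0]
wrist_force: [0.2, -0.8, -3.2]
finger_gap: 0.0115
t 20.7 p [ 0.4925 -0.3086  0.197 ] yaw -0.3709 gap 0.0115 F [ 0.17 -0.79 -3.22] T [ 0.03  0.02 -0.01] j6 -0.257 tz [-0.002 -0.005 -1.   ]
```

View pics/w11.png

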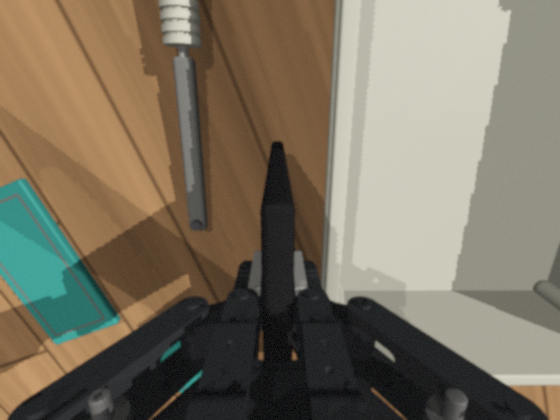

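```bash
python3 -m handwheel '[[[-0.005,0,0.02,0],[-0.01,0,0.05,0],[-0.01,0,0.09,0],[-0.01,0,0.13,0],[-0.01,0,0.17,0],[0,0.01,0.19,0.05],[0,0.03,0.2,0.15],[0,0.06,0.2,0.3],[0,0.1,0.2,0.45],[0,0.14,0.2,0.6],[0,0.18,0.2,0.75],[0,0.22,0.2,0.9]]]'
python3 -m handwheel '[[[0,0.04,0,0.15],[0,0.08,0,0.3],[0,0.12,0,0.45],[0,0.16,0,0.6],[0,0.20,0,0.75],[0,0.24,0,0.88],[0,0.27,0,0.93],[0,0.3,0,0.94],[0,0.32,0,0.942],[0,0.32,0,0.942],[0,0.32,0,0.942]]]'
python3 - <<'E'
from h import *
tell([.4953,.2325,.32],1.4706)
E
```

```text
t: 22.25
position: [0.4915, -0.0869, 0.3958]
eef_rot: [0.002, 0.965, 0.264, -0.0]
wrist_force: [-1.1, 0.2, -3.2]
finger_gap: 0.0111
t: 23.62
position: [0.4914, 0.2323, 0.3956]
eef_rot: [0.002, 0.74, 0.673, 0.0]
wrist_force: [0.3, -0.6, -2.9]
finger_gap: 0.0116
t 23.62 p [0.4914 0.2323 0.3956] yaw 1.4754 gap 0.0116 F [ 0.32 -0.56 -2.88] T [ 0.02 -0.06 -0.02] j6 -1.109 tz [ 0.004 -0.003 -1.   ]
 shift [ 0.0039  0.0002 -0.0756]
 spin [np.float64(-0.0048)]
```

```bash
python3 -m handwheel '[[[0.004,0,0,-0.005],[0.004,0,-0.02,-0.005],[0.004,0,-0.05,-0.005],[0.004,0,-0.07,-0.005],[0.004,0,-0.076,-0.005],[0.004,0,-0.076,-0.005]]]'
python3 - <<'E'
from h import *
tell([.4953,.2325,.186],1.4706)
im=snapshot("wrist"); crop(im,120,50,440,290,2.5,"pics/w12.png")
E
```

```text
t: 24.38
position: [0.4957, 0.2319, 0.3198]
eef_rot: [0.002, 0.742, 0.67, 0.0]
wrist_force: [-1.0, 0.6, -2.8]
finger_gap: 0.011
t 24.38 p [0.4957 0.2319 0.3198] yaw 1.4696 gap 0.011 F [-0.99  0.59 -2.79] T [ 0.   -0.03  0.01] j6 -1.106 tz [ 0.004 -0.003 -1.   ]
 shift [-0.0004  0.0006 -0.1338]
 spin [np.float64(0.001)]
```

View pics/w12.png

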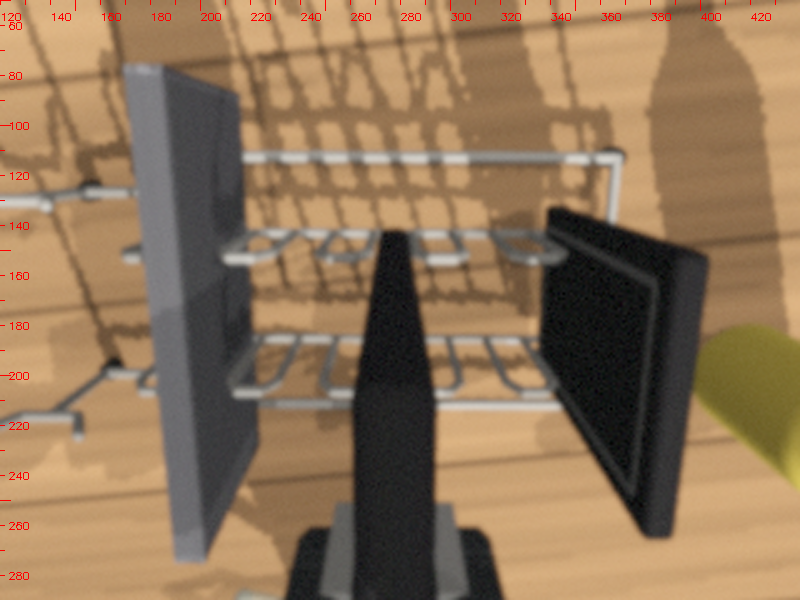

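```bash
python3 -m handwheel '[[[0,0.0006,-0.01,0],[0,0.0006,-0.025,0],[0,0.0006,-0.04,0],[0,0.0006,-0.055,0],[0,0.0006,-0.07,0],[0,0.0006,-0.085,0],[0,0.0006,-0.1,0],[0,0.0006,-0.112,0],[0,0.0006,-0.12,0],[0,0.0006,-0.127,0],[0,0.0006,-0.132,0],[0,0.0006,-0.132,0]]]'
python3 -m handwheel '[[[0,0,-0.001,0],[0,0,-0.002,0],[0,0,-0.002,0]]]'
python3 -m handwheel '[[[0,0,-0.001,0],[0,0,-0.0015,0],[0,0,-0.0015,0]]]'
```

```text
t: 25.92
position: [0.4959, 0.2327, 0.1882]
eef_rot: [0.003, 0.742, 0.67, 0.001]
wrist_force: [-0.2, -0.5, -1.7]
finger_gap: 0.0111
t: 26.3
position: [0.4959, 0.2327, 0.1863]
eef_rot: [0.003, 0.742, 0.671, 0.001]
wrist_force: [-0.5, -0.4, -2.0]
finger_gap: 0.0111
t: 26.68
position: [0.4963, 0.2328, 0.1855]
eef_rot: [0.003, 0.742, 0.67, 0.001]
wrist_force: [-0.8, -0.1, 3.5]
finger_gap: 0.0113
```

Contact with the base wires, so I release with a partial opening and rise.

```bash
python3 -m handwheel '[[[0,0,-0.0005,0],[0,0,0,0],[0,0,0,0],[0,0,0,0],[0,0,0.01,0],[0,0,0.03,0],[0,0,0.06,0],[0,0,0.09,0],[0,0,0.12,0],[0,0,0.15,0],[0,0,0.16,0],[0,0,0.16,0]]]' 0.34
python3 - <<'E'
from h import *
tell()
im=snapshot("wrist"); crop(im,120,50,440,290,2.5,"pics/w13.png")
im=snapshot("top"); cv2.imwrite("pics/t13.png",im[:,:,::-1])
E
```

```text
t: 28.18
position: [0.4964, 0.2329, 0.346]
eef_rot: [0.003, 0.742, 0.671, 0.002]
wrist_force: [-0.2, 0.3, -0.5]
finger_gap: 0.0287
t 28.18 p [0.4964 0.2329 0.346 ] yaw 1.4698 gap 0.0287 F [-0.19  0.35 -0.52] T [ 0.04 -0.02 -0.06] j6 -1.105 tz [ 0.007 -0.002 -1.   ]
```

View pics/w13.png

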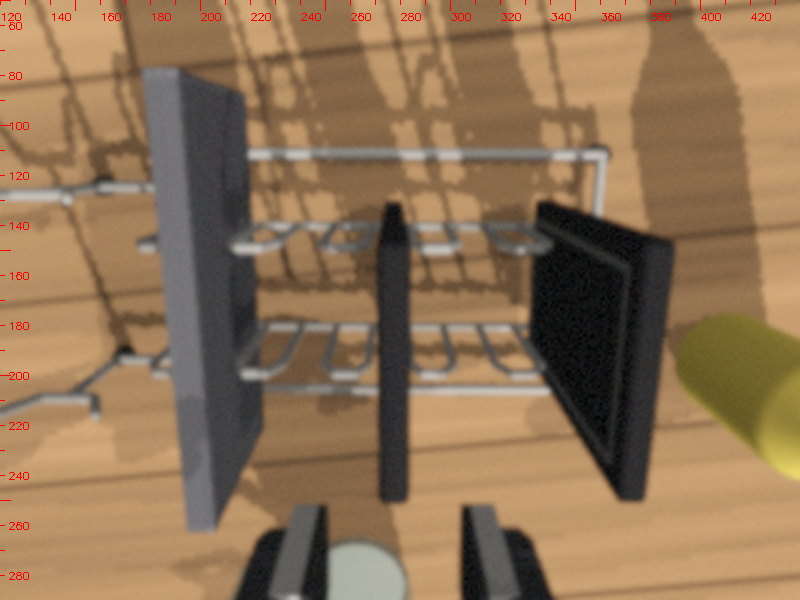

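View pics/t13.png

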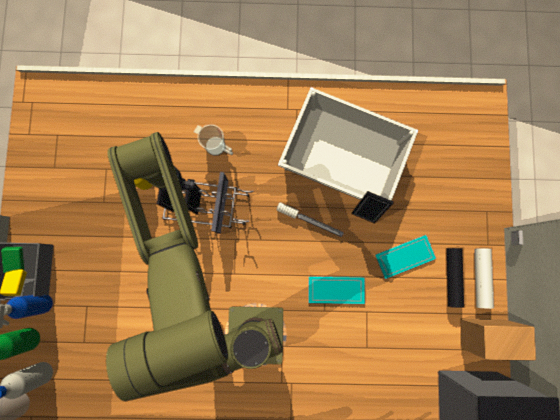

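```bash
python3 -m handwheel '[[[0,-0.02,0.01,-0.05],[0,-0.06,0.01,-0.2],[0,-0.1,0.01,-0.35],[0,-0.15,0.01,-0.5],[0,-0.2,0.01,-0.65],[0,-0.25,0.01,-0.8],[0,-0.3,0.01,-0.95],[0,-0.35,0.01,-1.1],[0,-0.4,0.01,-1.25],[0,-0.44,0.01,-1.4],[0,-0.48,0.01,-1.55],[0,-0.5,0.01,-1.65]]]' -1
python3 -m handwheel '[[[0,-0.04,0,-0.1],[0,-0.08,0,-0.18],[0,-0.12,0,-0.19],[0,-0.15,0,-0.19],[0,-0.157,0,-0.19],[0,-0.157,0,-0.19]]]'
python3 - <<'E'
from h import *
tell([.4961,-.4238,.165],-.3714)
im=snapshot("wrist"); cv2.imwrite("pics/w14.png",im[:,:,::-1])
crop(im,245,60,345,280,2.7,"pics/w14b.png")
E
```

```text
t: 29.78
position: [0.4941, -0.2705, 0.3537]
eef_rot: [0.002, 0.996, -0.094, -0.003]
wrist_force: [0.5, -1.0, 0.3]
finger_gap: 0.0855
t: 30.52
position: [0.4933, -0.4276, 0.3532]
eef_rot: [0.001, 0.982, -0.189, -0.003]
wrist_force: [0.3, 0.3, 0.4]
finger_gap: 0.0854
t 30.52 p [ 0.4933 -0.4276  0.3532] yaw -0.3803 gap 0.0854 F [0.29 0.28 0.37] T [-0.05 -0.01 -0.  ] j6 -0.396 tz [-0.007 -0.001 -1.   ]
 shift [ 0.0028  0.0038 -0.1882]
 spin [np.float64(0.0089)]
```

View pics/w14.png

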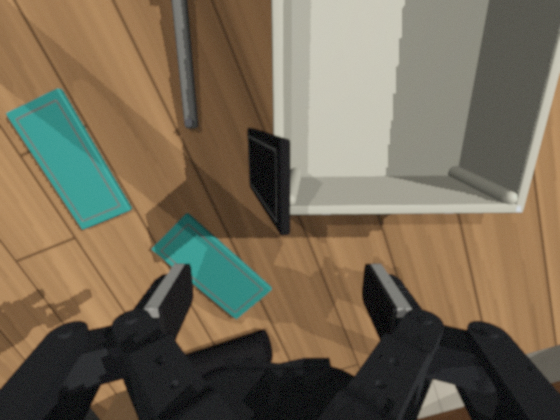

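View pics/w14b.png

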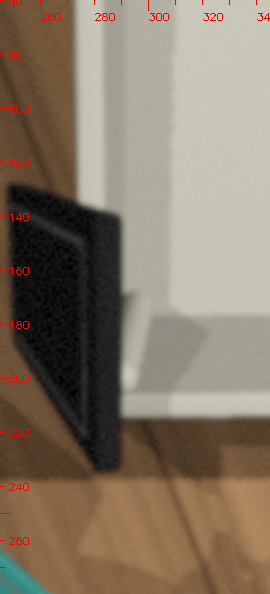

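```bash
python3 - <<'E'
from h import *
C=cam("wrist");n=np.array([np.cos(.3714),-np.sin(.3714)]);m=np.array([-n[1],n[0]]);o=np.array([.5256,-.2045])
for p,z in [((248.5,128.5),.003),((250,186),.003),((289.5,140),.2086),((289,233),.2086)]:
    q=onz(C,*p,z); d=q[:2]-o; print(p,q.round(4),(d@n).round(4),(d@m).round(4))
E
```

```text
(248.5, 128.5) [ 0.4675 -0.3594  0.003 ] 0.0021 -0.1654
(250, 186) [ 0.4318 -0.448   0.003 ] 0.001 -0.261
(289.5, 140) [ 0.5231 -0.3806  0.2086] 0.0616 -0.165
(289, 233) [ 0.4883 -0.4701  0.2086] 0.0616 -0.261
```

```bash
python3 -m handwheel '[[[0.003,0.006,0,0.009],[0.003,0.006,-0.01,0.009],[0.003,0.006,-0.04,0.009],[0.003,0.006,-0.08,0.009],[0.003,0.006,-0.12,0.009],[0.003,0.006,-0.15,0.009],[0.003,0.006,-0.175,0.009],[0.003,0.006,-0.188,0.009],[0.003,0.006,-0.188,0.009]]]' -1
python3 - <<'E'
from h import *
tell([.4963,-.4217,.165],-.3714)
im=snapshot("wrist"); cv2.imwrite("pics/w15.png",im[:,:,::-1])
E
```

```text
t: 31.7
position: [0.4962, -0.4199, 0.1645]
eef_rot: [0.001, 0.983, -0.184, -0.004]
wrist_force: [-1.2, 0.6, 0.3]
finger_gap: 0.0854
t 31.7 p [ 0.4962 -0.4199  0.1645] yaw -0.3696 gap 0.0854 F [-1.17  0.58  0.33] T [ 0.03  0.02 -0.05] j6 -0.393 tz [-0.008  0.    -1.   ]
 shift [ 0.0001 -0.0018  0.0005]
 spin [np.float64(-0.0018)]
```

View pics/w15.png

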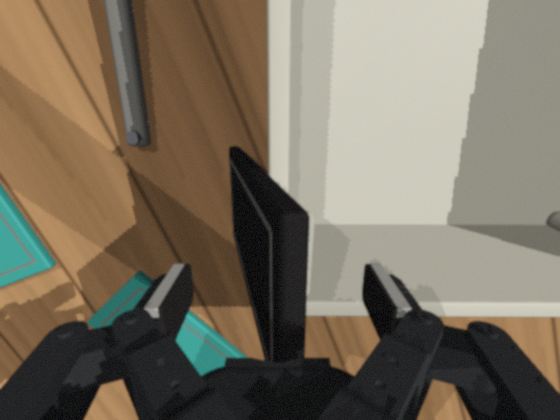

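Board 3 sits between the fingers in the same way. Same pull and grip.

```bash
python3 -m handwheel '[[[0,0,0,0],[0,0,0,0],[0,0,0,0],[-0.008,0.0025,0,0],[-0.016,0.0050,0,0],[-0.024,0.008,0,0],[-0.030,0.0105,0,0],[-0.035,0.0125,0,0],[-0.039,0.014,0,0],[-0.041,0.015,0,0],[-0.041,0.015,0,0]]]' -0.1
python3 -m handwheel '[[[0,0,0,0],[0,0,0,0],[0,0,0,0],[0,0,0,0],[0,0,0,0],[0,0,0,0],[0,0,0.01,0],[0,0,0.02,0],[0,0,0.03,0],[0,0,0.03,0]]]' 1
python3 - <<'E'
from h import *
tell()
im=snapshot("wrist"); cv2.imwrite("pics/w16.png",im[:,:,::-1])
E
```

```text
t: 33.12
position: [0.4557, -0.4056, 0.1657]
eef_rot: [0.001, 0.983, -0.184, -0.003]
wrist_force: [0.9, -1.2, 0.2]
finger_gap: 0.0471
t: 34.38
position: [0.4564, -0.4063, 0.1972]
eef_rot: [0.002, 0.983, -0.184, -0.002]
wrist_force: [-0.4, 0.5, -2.3]
finger_gap: 0.0115
t 34.38 p [ 0.4564 -0.4063  0.1972] yaw -0.3698 gap 0.0115 F [-0.41  0.46 -2.26] T [-0.02 -0.    0.04] j6 -0.422 tz [-0.004 -0.003 -1.   ]
```

View pics/w16.png

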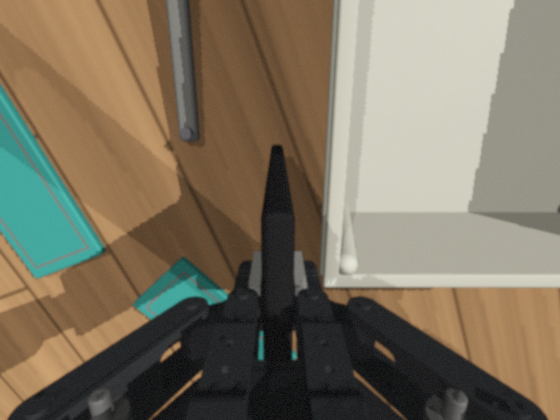

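```bash
python3 - <<'E'
from h import *
C=cam("wrist");st=robot.read_state();n=np.array([np.cos(.3698),-np.sin(.3698)]);m=np.array([-n[1],n[0]])
for p,z in [((278,202.5),.2464),((278,204.5),.2464),((278,211),.2464),((278,146),.0314),((278,143),.0314)]:
    q=onz(C,*p,z); d=q[:2]-st["position"][:2]; print(p,(d@n).round(4),(d@m).round(4))
E
```

```text
(278, 202.5) 0.0002 0.052
(278, 204.5) 0.0002 0.0513
(278, 211) 0.0002 0.0491
(278, 146) -0.0004 0.046
(278, 143) -0.0004 0.049
```

```bash
python3 -m handwheel '[[[-0.005,0,0.02,0],[-0.01,0,0.05,0],[-0.01,0,0.09,0],[-0.01,0,0.13,0],[-0.01,0,0.17,0],[0,0.02,0.19,0.05],[0,0.05,0.2,0.15],[0.005,0.09,0.2,0.3],[0.01,0.14,0.2,0.45],[0.015,0.19,0.2,0.6],[0.02,0.24,0.2,0.75],[0.025,0.29,0.2,0.9]]]'
python3 -m handwheel '[[[0.003,0.04,0,0.15],[0.006,0.08,0,0.3],[0.006,0.12,0,0.45],[0.006,0.16,0,0.6],[0.006,0.20,0,0.75],[0.006,0.24,0,0.88],[0.006,0.27,0,0.93],[0.006,0.295,0,0.94],[0.006,0.303,0,0.94],[0.006,0.303,0,0.94],[0.006,0.303,0,0.94]]]'
python3 - <<'E'
from h import *
tell([.4876,.187,.32],1.4706)
E
```

```text
t: 35.92
position: [0.4807, -0.1142, 0.396]
eef_rot: [0.002, 0.964, 0.264, -0.002]
wrist_force: [1.2, 0.2, -2.8]
finger_gap: 0.0115
t: 37.3
position: [0.4866, 0.1878, 0.396]
eef_rot: [0.003, 0.741, 0.672, -0.001]
wrist_force: [0.7, 0.6, -3.3]
finger_gap: 0.0113
t 37.3 p [0.4866 0.1878 0.396 ] yaw 1.4739 gap 0.0113 F [ 0.67  0.61 -3.31] T [-0.   -0.01  0.04] j6 -1.183 tz [ 0.003 -0.006 -1.   ]
 shift [ 0.001  -0.0008 -0.076 ]
 spin [np.float64(-0.0033)]
```

```bash
python3 -m handwheel '[[[0.001,0,0,-0.003],[0.001,0,-0.02,-0.003],[0.001,0,-0.05,-0.003],[0.001,0,-0.07,-0.003],[0.001,0,-0.076,-0.003],[0.001,0,-0.076,-0.003]]]'
python3 - <<'E'
from h import *
tell([.4876,.1875,.186],1.4706)
im=snapshot("wrist"); crop(im,120,50,440,290,2.5,"pics/w17.png")
E
```

```text
t: 38.05
position: [0.4878, 0.1874, 0.3201]
eef_rot: [0.003, 0.742, 0.671, -0.001]
wrist_force: [-0.1, 0.7, -2.5]
finger_gap: 0.0114
t 38.05 p [0.4878 0.1874 0.3201] yaw 1.4701 gap 0.0114 F [-0.13  0.67 -2.52] T [ 0.01 -0.   -0.02] j6 -1.179 tz [ 0.003 -0.006 -1.   ]
 shift [-2.000e-04  1.000e-04 -1.341e-01]
 spin [np.float64(0.0005)]
```

View pics/w17.png

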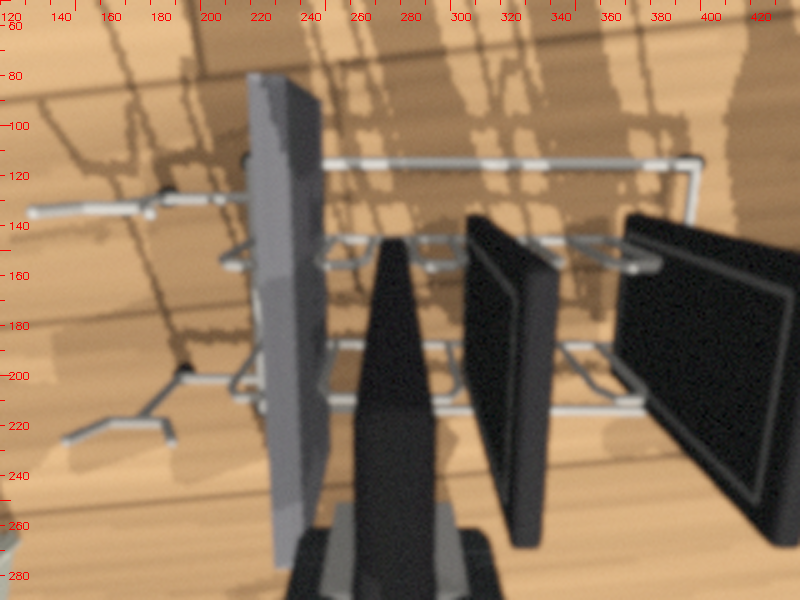

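```bash
python3 -m handwheel '[[[0,0,-0.01,0],[0,0,-0.025,0],[0,0,-0.04,0],[0,0,-0.055,0],[0,0,-0.07,0],[0,0,-0.085,0],[0,0,-0.1,0],[0,0,-0.112,0],[0,0,-0.12,0],[0,0,-0.127,0],[0,0,-0.132,0],[0,0,-0.132,0]]]'
python3 -m handwheel '[[[0,0,-0.001,0],[0,0,-0.002,0],[0,0,-0.002,0]]]'
python3 -m handwheel '[[[0,0,-0.001,0],[0,0,-0.0015,0],[0,0,-0.0015,0]]]'
```

```text
t: 39.6
position: [0.4881, 0.1876, 0.1885]
eef_rot: [0.003, 0.742, 0.671, -0.0]
wrist_force: [0.1, 0.1, -2.0]
finger_gap: 0.0111
t: 39.98
position: [0.4881, 0.1877, 0.1867]
eef_rot: [0.003, 0.742, 0.671, -0.0]
wrist_force: [0.2, -0.3, -1.7]
finger_gap: 0.0114
t: 40.35
position: [0.4884, 0.1877, 0.1856]
eef_rot: [0.003, 0.742, 0.671, 0.0]
wrist_force: [-0.4, 0.2, 1.9]
finger_gap: 0.0113
```

```bash
python3 -m handwheel '[[[0,0,-0.0005,0],[0,0,0,0],[0,0,0,0],[0,0,0,0],[0,0,0.01,0],[0,0,0.03,0],[0,0,0.06,0],[0,0,0.09,0],[0,0,0.12,0],[0,0,0.15,0],[0,0,0.16,0],[0,0,0.16,0]]]' 0.34
python3 - <<'E'
from h import *
tell()
im=snapshot("wrist"); crop(im,120,50,440,290,2.5,"pics/w18.png")
im=snapshot("top"); cv2.imwrite("pics/t18.png",im[:,:,::-1]);crop(im,270,190,390,280,6.5,"pics/t18b.png")
E
```

```text
t: 41.85
position: [0.4885, 0.1879, 0.3461]
eef_rot: [0.004, 0.742, 0.671, 0.001]
wrist_force: [-0.1, -0.5, -0.7]
finger_gap: 0.0281
t 41.85 p [0.4885 0.1879 0.3461] yaw 1.4704 gap 0.0281 F [-0.05 -0.46 -0.66] T [ 0.01 -0.    0.01] j6 -1.18 tz [ 0.006 -0.005 -1.   ]
```

View pics/w18.png

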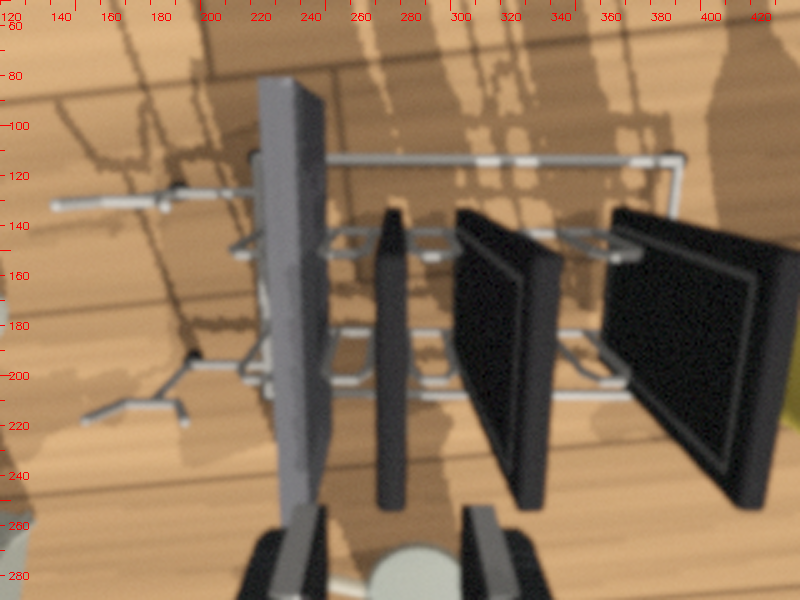

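View pics/t18b.png

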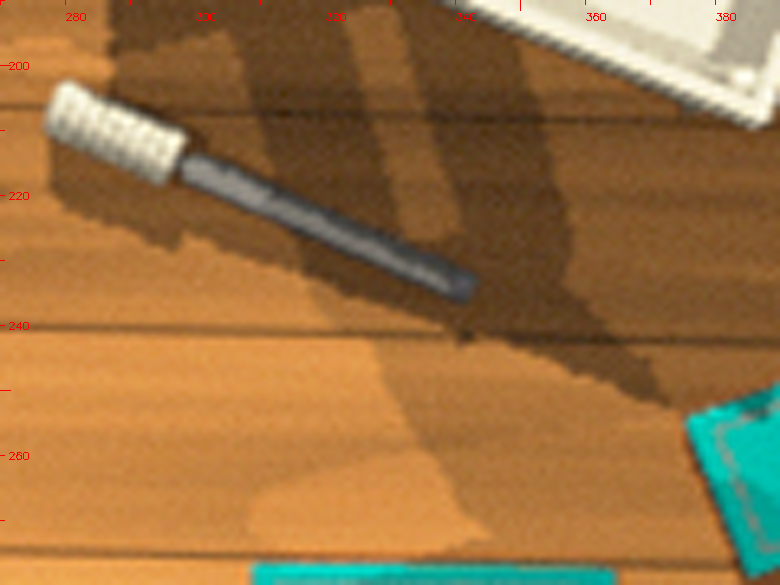

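```bash
python3 - <<'E'
from h import *
C=cam("top")
t=onz(C,341.5,234,.01);h=onz(C,298,215,.02);b=onz(C,277.5,206,.022)
print(t,h,b,np.linalg.norm(h-t),np.linalg.norm(b-t))
d=(b-t)[:2];d/=np.linalg.norm(d);yb=np.arctan2(d[1],d[0]);print("dir",d,yb)
c=t[:2]+d*.12;print("c",c)
tell([*c,.3],yb+np.pi/2)
E
```

```text
[ 0.38377928 -0.32173254  0.01      ] [ 0.4528295 -0.1517472  0.02     ] [ 0.4858179  -0.07185605  0.022     ] 0.18374697700176382 0.27017428844519314
dir [0.37805013 0.92578513] 1.1831071200792957
c [ 0.42914529 -0.21063833]
t 41.95 p [0.4877 0.1876 0.3444] yaw 1.4704 gap 0.0282 F [ 0.97 -0.43  0.41] T [-0.04 -0.01  0.01] j6 -1.18 tz [ 0.003 -0.006 -1.   ]
 shift [-0.0586 -0.3982 -0.0444]
 spin [np.float64(1.2835)]
```

```bash
python3 -m handwheel '[[[0,-0.02,0.02,-0.05],[0,-0.05,0.02,-0.2],[-0.01,-0.09,0.01,-0.35],[-0.02,-0.13,0,-0.5],[-0.03,-0.17,-0.01,-0.65],[-0.04,-0.21,-0.02,-0.8],[-0.05,-0.25,-0.03,-0.95],[-0.055,-0.29,-0.04,-1.1],[-0.058,-0.33,-0.05,-1.25],[-0.058,-0.36,-0.06,-1.4],[-0.058,-0.38,-0.07,-1.55],[-0.058,-0.398,-0.08,-1.7]]]' 0
python3 -m handwheel '[[[0,0,0,-0.1],[0,0,0,-0.158],[0,0,0,-0.158],[0,0,0,-0.158]]]'
python3 - <<'E'
from h import *
tell([.429,-.2106,.1],-.388)
im=snapshot("wrist"); cv2.imwrite("pics/w19.png",im[:,:,::-1])
E
```

```text
t: 43.45
position: [0.4287, -0.2109, 0.2625]
eef_rot: [0.001, 0.993, -0.117, -0.004]
wrist_force: [-0.1, 0.0, -1.2]
finger_gap: 0.0426
t: 43.95
position: [0.4283, -0.2106, 0.2617]
eef_rot: [0.0, 0.981, -0.195, -0.005]
wrist_force: [-0.5, -0.6, 0.0]
finger_gap: 0.043
t 43.95 p [ 0.4283 -0.2106  0.2617] yaw -0.3923 gap 0.043 F [-0.46 -0.6   0.01] T [-0.03  0.01 -0.01] j6 -0.15 tz [-0.01   0.002 -1.   ]
 shift [ 0.0007  0.     -0.1617]
 spin [np.float64(0.0043)]
```

View pics/w19.png

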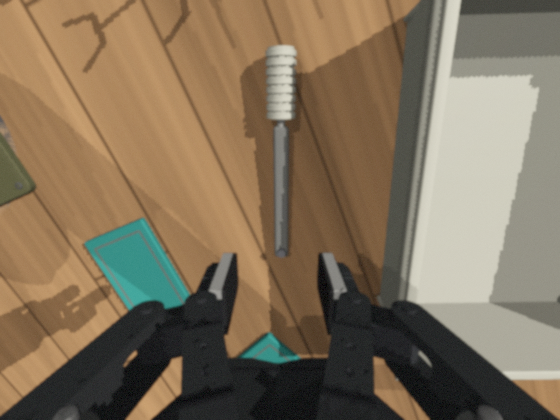

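```bash
python3 - <<'E'
from h import *
C=cam("wrist")
t=onz(C,282.5,256,.01);h=onz(C,280.5,124,.018);b=onz(C,281.5,46,.022)
print(t,h,b,np.linalg.norm(h-t),np.linalg.norm(b-t))
d=(b-t)[:2];d/=np.linalg.norm(d);yb=np.arctan2(d[1],d[0]);print("dir",yb)
c=t[:2]+d*.12;c2=b[:2]-d*.155;print("c",c,c2)
tell([*((c+c2)/2),.1],yb-np.pi/2)
print(proj(C,[.4283,-.2106,.01]))
E
```

```text
[ 0.38529509 -0.32745259  0.01      ] [ 0.45435042 -0.15118084  0.018     ] [ 0.48842179 -0.07112592  0.022     ] 0.18948447653002332 0.27655465958679276
dir 1.188286997926084
c [ 0.43008504 -0.21612488] [ 0.4305681  -0.21492421]
t 44.0 p [ 0.4284 -0.2106  0.262 ] yaw -0.3925 gap 0.0427 F [-0.52 -0.29 -0.13] T [0.02 0.   0.03] j6 -0.15 tz [-0.009  0.002 -1.   ]
 shift [ 0.0019 -0.0049 -0.162 ]
 spin [np.float64(0.01)]
[279.34670873 173.4542806 ]
```

```bash
python3 -m handwheel '[[[0.002,-0.005,-0.02,0.01],[0.002,-0.005,-0.06,0.01],[0.002,-0.005,-0.1,0.01],[0.002,-0.005,-0.14,0.01],[0.002,-0.005,-0.18,0.01],[0.002,-0.005,-0.21,0.01],[0.002,-0.005,-0.23,0.01],[0.002,-0.005,-0.23,0.01]]]'
python3 - <<'E'
from h import *
tell([.4303,-.2155,.006],-.3825)
im=snapshot("wrist"); cv2.imwrite("pics/w20.png",im[:,:,::-1])
E
```

```text
t: 45.0
position: [0.4294, -0.2149, 0.0307]
eef_rot: [-0.001, 0.982, -0.19, -0.007]
wrist_force: [-0.3, -0.1, -0.2]
finger_gap: 0.0428
t 45.0 p [ 0.4294 -0.2149  0.0307] yaw -0.3818 gap 0.0428 F [-0.35 -0.1  -0.21] T [-0.02 -0.04  0.05] j6 -0.164 tz [-0.013  0.003 -1.   ]
 shift [ 0.0009 -0.0006 -0.0247]
 spin [np.float64(-0.0007)]
```

View pics/w20.png

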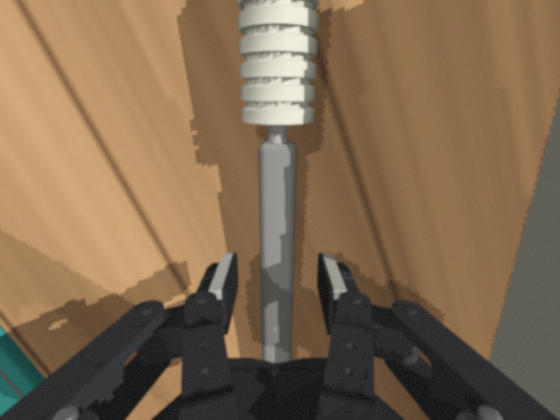

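```bash
python3 -m handwheel '[[[0,0,-0.012,0],[0,0,-0.022,0],[0,0,-0.024,0],[0,0,-0.024,0]]]'
python3 -m handwheel '[[[0,0,0,0],[0,0,0,0],[0,0,0,0],[0,0,0,0],[0,0,0,0],[0,0,0.01,0],[0,0,0.04,0],[0,0,0.07,0],[0,0,0.08,0],[0,0,0.08,0]]]' 1
python3 - <<'E'
from h import *
tell()
im=snapshot("wrist"); cv2.imwrite("pics/w21.png",im[:,:,::-1])
im=snapshot("scene"); crop(im,180,100,400,260,3.5,"pics/s21.png")
E
```

```text
t: 45.55
position: [0.4301, -0.2153, 0.0075]
eef_rot: [-0.0, 0.982, -0.19, -0.006]
wrist_force: [0.6, -1.0, -0.1]
finger_gap: 0.0424
t: 46.8
position: [0.4303, -0.2155, 0.0879]
eef_rot: [0.0, 0.982, -0.19, -0.005]
wrist_force: [0.0, 0.2, -1.8]
finger_gap: 0.0179
t 46.8 p [ 0.4303 -0.2155  0.0879] yaw -0.3819 gap 0.0179 F [ 0.03  0.18 -1.75] T [-0.01  0.04 -0.06] j6 -0.165 tz [-0.01   0.002 -1.   ]
```

View pics/w21.png

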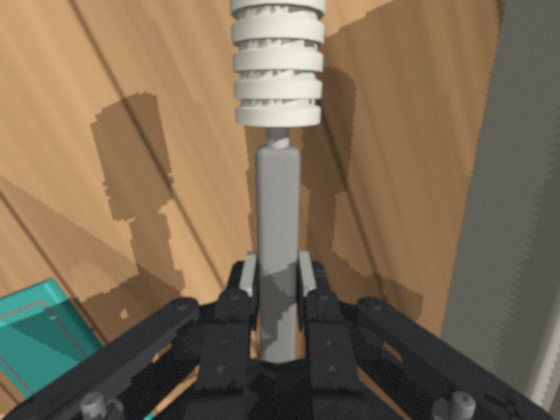

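View pics/s21.png

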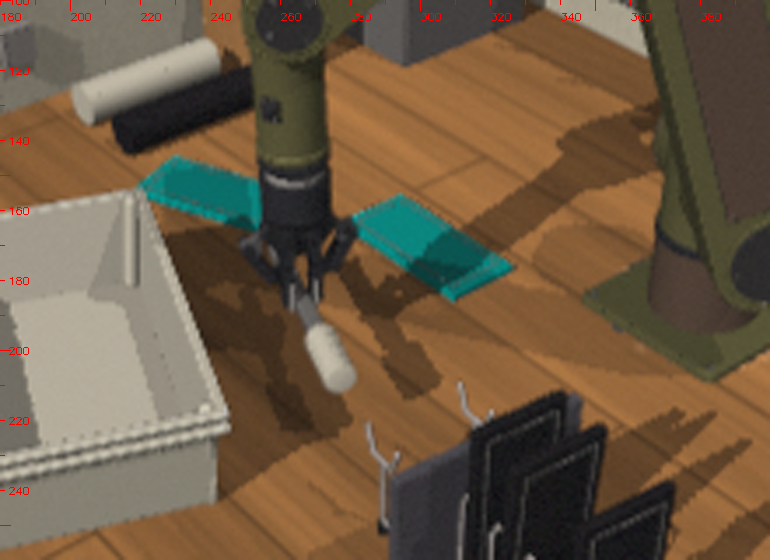

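```bash
python3 - <<'E'
from h import *
C=cam("wrist");st=robot.read_state();R=toolyaw(st);d=-R[:2,1]
for p in [(278,148),(278,152)]:
    q=onz(C,*p,.1025); print(((q-st["position"])[:2]@d).round(4))
E
python3 -m handwheel '[[[0,0,0.04,0],[0,0,0.08,0.1],[0.01,0.01,0.12,0.25],[0.02,0.02,0.13,0.42],[0.03,0.03,0.13,0.6],[0.04,0.04,0.13,0.77],[0.046,0.05,0.13,0.95],[0.046,0.06,0.13,1.12],[0.046,0.07,0.13,1.3],[0.046,0.08,0.13,1.47],[0.046,0.09,0.13,1.64],[0.046,0.1,0.13,1.8]]]'
python3 -m handwheel '[[[0,0.03,0,0.052],[0,0.06,0,0.052],[0,0.09,0,0.052],[0,0.12,0,0.052],[0,0.15,0,0.052],[0,0.165,0,0.052],[0,0.169,0,0.052],[0,0.169,0,0.052],[0,0.169,0,0.052]]]'
python3 - <<'E'
from h import *
tell([.4766,.0534,.2],1.4706)
im=snapshot("wrist"); cv2.imwrite("pics/w22.png",im[:,:,::-1])
im=snapshot("scene"); crop(im,230,140,430,290,4,"pics/s22.png")
E
```

```text
0.0655
0.0638
t: 48.4
position: [0.4745, -0.1143, 0.215]
eef_rot: [0.003, 0.757, 0.653, -0.005]
wrist_force: [-0.2, 0.3, -2.0]
finger_gap: 0.0181
t: 49.52
position: [0.4745, 0.0539, 0.2149]
eef_rot: [0.003, 0.74, 0.672, -0.005]
wrist_force: [0.0, 0.5, -1.6]
finger_gap: 0.0184
t 49.52 p [0.4745 0.0539 0.2149] yaw 1.4746 gap 0.0184 F [ 0.04  0.47 -1.6 ] T [-0.01 -0.06  0.05] j6 -1.436 tz [-0.003 -0.012 -1.   ]
 shift [ 0.0021 -0.0005 -0.0149]
 spin [np.float64(-0.004)]
```

View pics/w22.png

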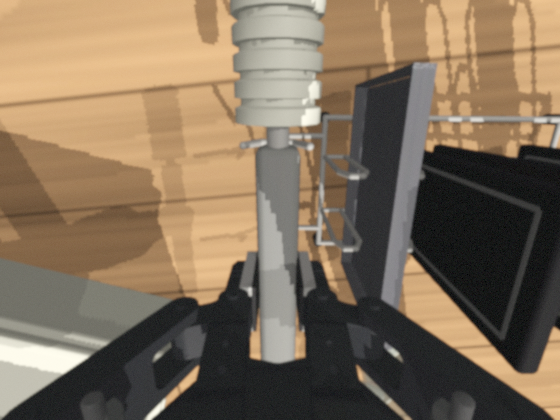

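View pics/s22.png

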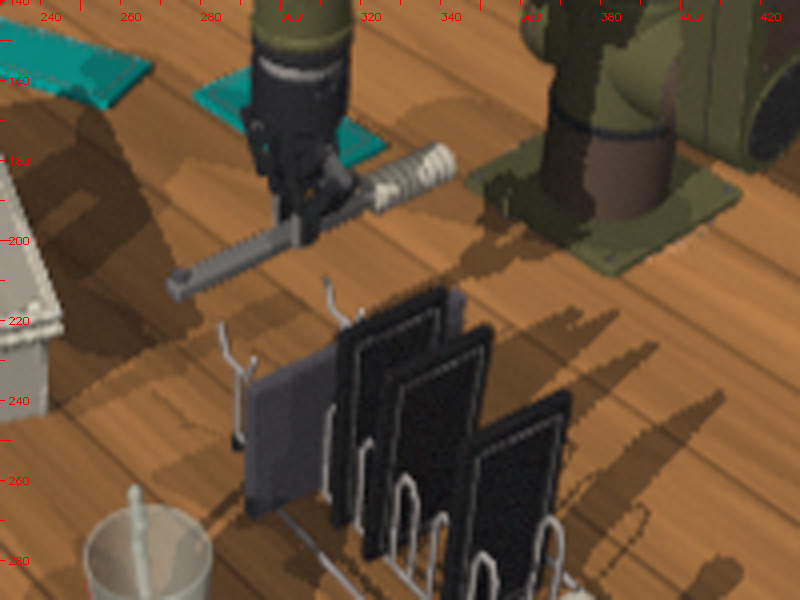

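```bash
python3 - <<'E'
from fit import *
C=cam("wrist");im=cv2.imread("pics/w22.png")[:,:,::-1]
crop(im,210,100,370,260,4,"pics/w22b.png")
p=(.4946,.2325,-.1002)
for y in (-.206,-.154): print(proj(C,W(p,-.055,y,.127)))
E
```

```text
[243.93994485 148.46252894]
[311.24426001 148.80263192]
```

View pics/w22b.png

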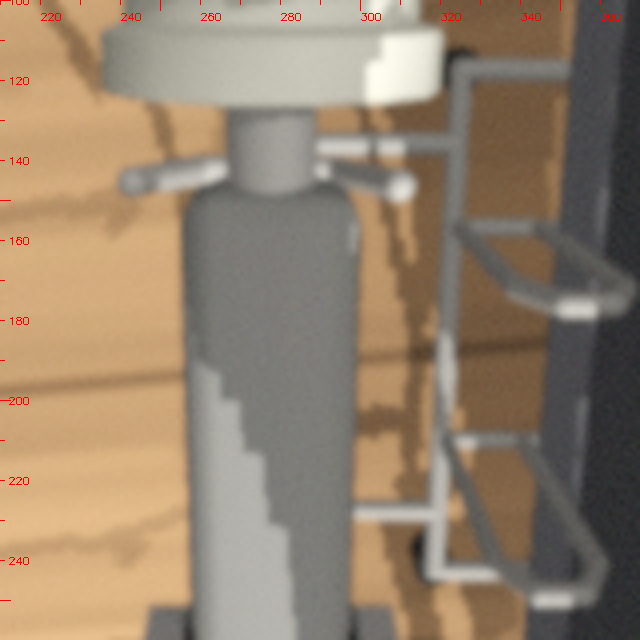

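```bash
python3 -m handwheel '[[[0.002,-0.001,-0.01,-0.004],[0.002,-0.001,-0.03,-0.004],[0.002,-0.001,-0.05,-0.004],[0.002,-0.001,-0.065,-0.004],[0.002,-0.001,-0.08,-0.004],[0.002,-0.001,-0.092,-0.004],[0.002,-0.001,-0.1,-0.004],[0.002,-0.001,-0.1,-0.004]]]'
python3 -m handwheel '[[[0,0,-0.003,0],[0,0,-0.006,0],[0,0,-0.009,0],[0,0,-0.009,0],[0,0,-0.009,0]]]'
python3 - <<'E'
from h import *
tell()
im=snapshot("wrist"); crop(im,150,60,410,260,3,"pics/w23.png")
im=snapshot("scene"); crop(im,230,140,430,290,4,"pics/s23.png")
E
```

```text
t: 50.62
position: [0.4761, 0.0529, 0.1144]
eef_rot: [0.003, 0.742, 0.671, -0.006]
wrist_force: [-0.3, 0.4, -1.3]
finger_gap: 0.0184
t: 51.25
position: [0.4762, 0.0529, 0.1055]
eef_rot: [0.003, 0.742, 0.671, -0.006]
wrist_force: [0.2, 0.4, -1.7]
finger_gap: 0.0182
t 51.25 p [0.4762 0.0529 0.1055] yaw 1.4702 gap 0.0182 F [ 0.23  0.45 -1.71] T [-0.02 -0.06  0.02] j6 -1.43 tz [-0.004 -0.012 -1.   ]
```

View pics/w23.png

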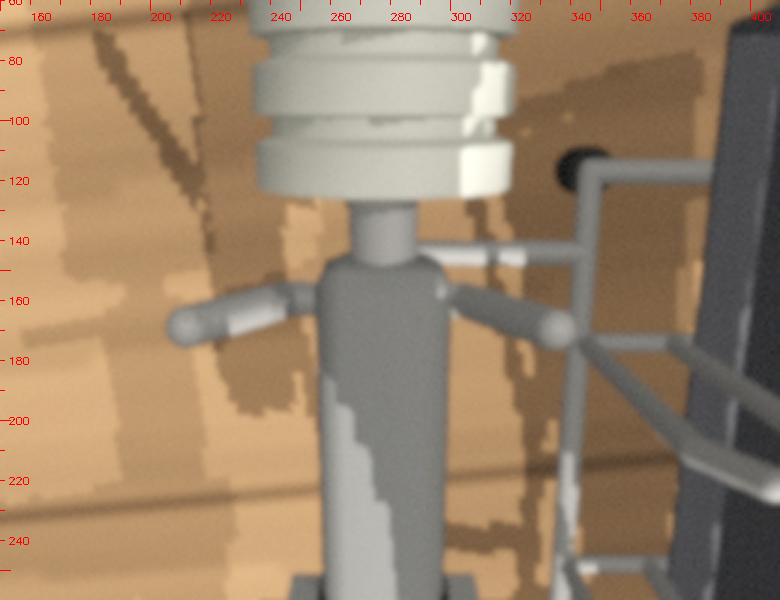

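View pics/s23.png

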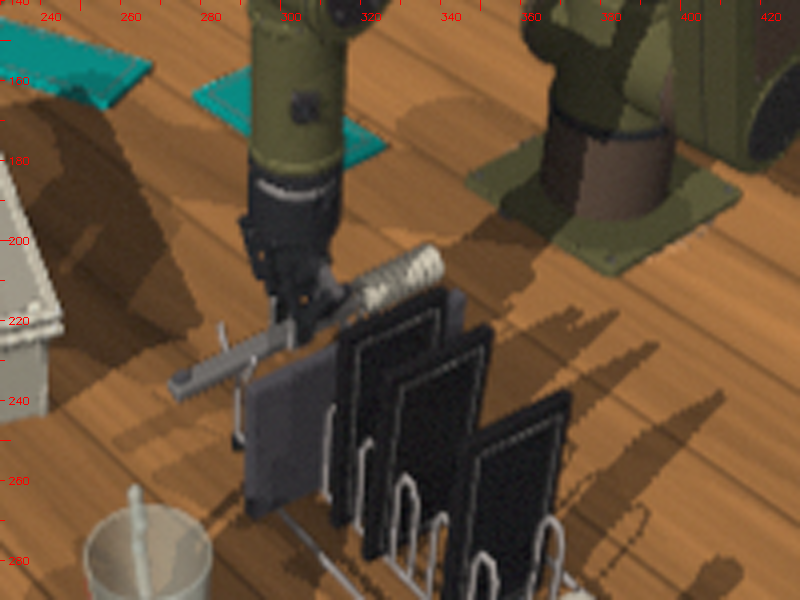

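```bash
python3 -m handwheel '[[[0,-0.002,0,0],[0,-0.002,-0.002,0],[0,-0.002,-0.003,0],[0,-0.002,-0.003,0]]]'
python3 -m handwheel '[[[0,0,-0.001,0],[0,0,-0.002,0],[0,0,-0.002,0]]]'
python3 -m handwheel '[[[0,0,-0.001,0],[0,0,-0.002,0],[0,0,-0.002,0]]]'
```

```text
t: 51.85
position: [0.4765, 0.0507, 0.1033]
eef_rot: [0.004, 0.742, 0.671, -0.005]
wrist_force: [-1.7, -1.1, 6.0]
finger_gap: 0.0186
t: 52.22
position: [0.4765, 0.0507, 0.1024]
eef_rot: [0.004, 0.742, 0.671, -0.005]
wrist_force: [-4.2, 0.2, 10.0]
finger_gap: 0.0187
t: 52.6
position: [0.4766, 0.0506, 0.1017]
eef_rot: [0.004, 0.742, 0.671, -0.005]
wrist_force: [-4.1, -1.0, 10.9]
finger_gap: 0.0185
```

```bash
python3 -m handwheel '[[[0,0,0,0],[0,0,0,0],[0,0,0,0],[0,0,0,0],[0,0,0.01,0],[0,0,0.03,0],[0,0,0.06,0],[0,0,0.1,0],[0,0,0.14,0],[0,0,0.17,0],[0,0,0.17,0]]]' 0.1
python3 - <<'E'
from h import *
tell()
im=snapshot("wrist"); cv2.imwrite("pics/w24.png",im[:,:,::-1])
im=snapshot("scene"); crop(im,230,140,430,290,4,"pics/s24.png")
E
```

```text
t: 53.98
position: [0.4785, 0.0507, 0.275]
eef_rot: [0.007, 0.742, 0.671, -0.002]
wrist_force: [-0.1, -0.3, -0.4]
finger_gap: 0.0382
t 53.98 p [0.4785 0.0507 0.275 ] yaw 1.47 gap 0.0382 F [-0.07 -0.26 -0.45] T [-0.08 -0.01 -0.02] j6 -1.44 tz [ 0.006 -0.012 -1.   ]
```

View pics/w24.png

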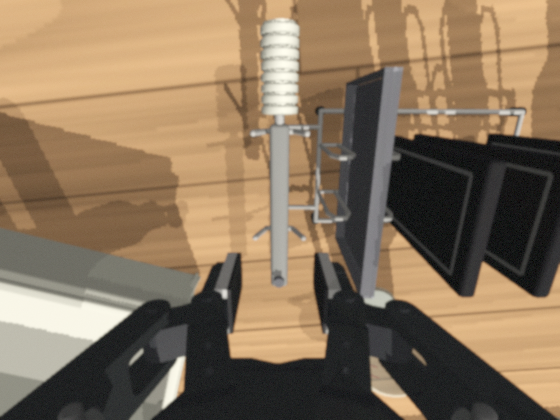

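View pics/s24.png

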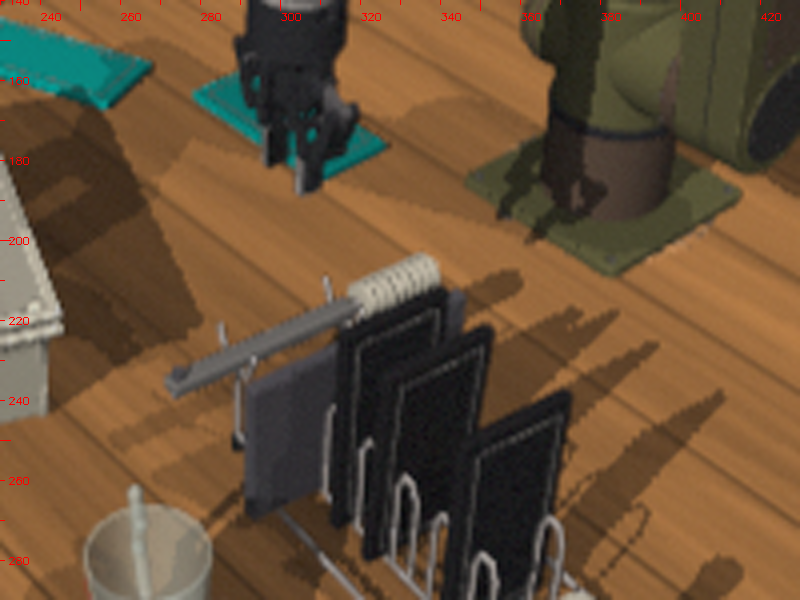

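```bash
python3 - <<'E'
from fit import *
C=cam("wrist");p=(.4946,.2325,-.1002)
def inv(q): d=q[:2]-p[:2]; c,s=np.cos(p[2]),np.sin(p[2]); return np.round([c*d[0]+s*d[1],-s*d[0]+c*d[1]],4)
print("tail",inv(onz(C,278,280,.108)),"bristle",inv(onz(C,281,20,.108)), "handle front",inv(onz(C,279.5,127,.112)))
E
python3 -m handwheel '[[[0,-0.03,0.02,0],[0,-0.07,0.04,0],[0,-0.12,0.05,0],[0,-0.17,0.05,0],[0,-0.22,0.05,0],[0,-0.27,0.05,0],[0,-0.3,0.05,0],[0,-0.3,0.05,0],[0,-0.3,0.05,0]]]'
python3 - <<'E'
from h import *
tell()
im=snapshot("top"); cv2.imwrite("pics/t25.png",im[:,:,::-1]); crop(im,110,110,310,260,4,"pics/t25b.png")
E
```

```text
tail [ 0.1107 -0.1832] bristle [-0.1584 -0.1806] handle front [-0.0652 -0.1817]
t: 55.2
position: [0.4757, -0.2484, 0.3205]
eef_rot: [0.003, 0.742, 0.671, -0.005]
wrist_force: [-0.5, -0.0, 0.1]
finger_gap: 0.0386
t 55.2 p [ 0.4757 -0.2484  0.3205] yaw 1.4699 gap 0.0386 F [-0.48 -0.03  0.11] T [-0.04  0.06 -0.02] j6 -2.022 tz [-0.003 -0.01  -1.   ]
```

View pics/t25b.png

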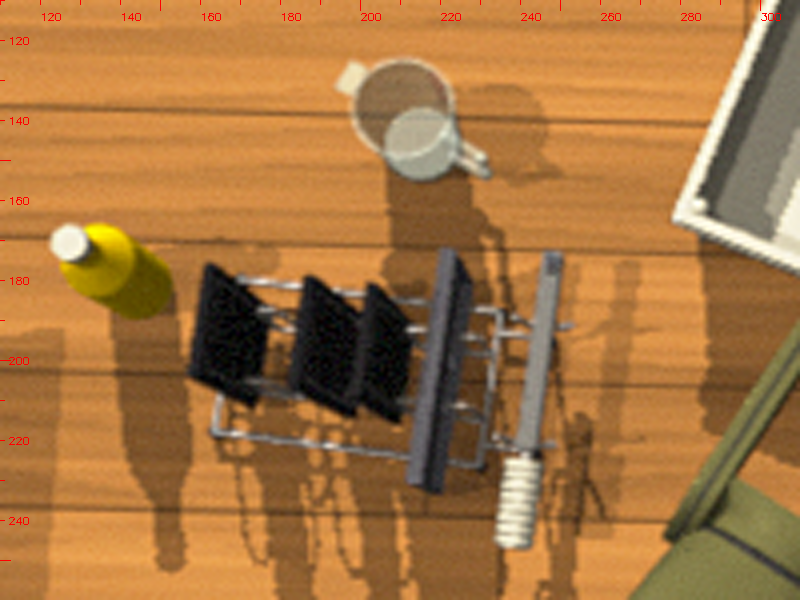

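```bash
python3 - <<'E'
from fit import *
C=cam("top");p=(.4946,.2325,-.1002)
def inv(q): d=q[:2]-p[:2]; c,s=np.cos(p[2]),np.sin(p[2]); return np.round([c*d[0]+s*d[1],-s*d[0]+c*d[1]],4)
for n,a,b in [("b1",(161.5,177),(158.5,204)),("b2",(186.5,179.5),(183.5,206.5)),("b3",(202,181),(199,209))]:
    print(n,inv(onz(C,*a,.235)),inv(onz(C,*b,.235)))
print("tray",[onz(C,*q,.165).round(4) for q in [(220,172.5),(217,232.5)]])
for n in("scene",): 
    im=snapshot(n); crop(im,200,140,440,340,3.3,"pics/s26.png")
E
```

```text
b1 [0.0432 0.0928] [-0.0491  0.0883]
b2 [0.0451 0.0081] [-0.0472  0.0042]
b3 [ 0.0464 -0.0445] [-0.0492 -0.0484]
tray [array([0.582 , 0.1342, 0.165 ]), array([0.3683, 0.1361, 0.165 ])]
```

View pics/s26.png

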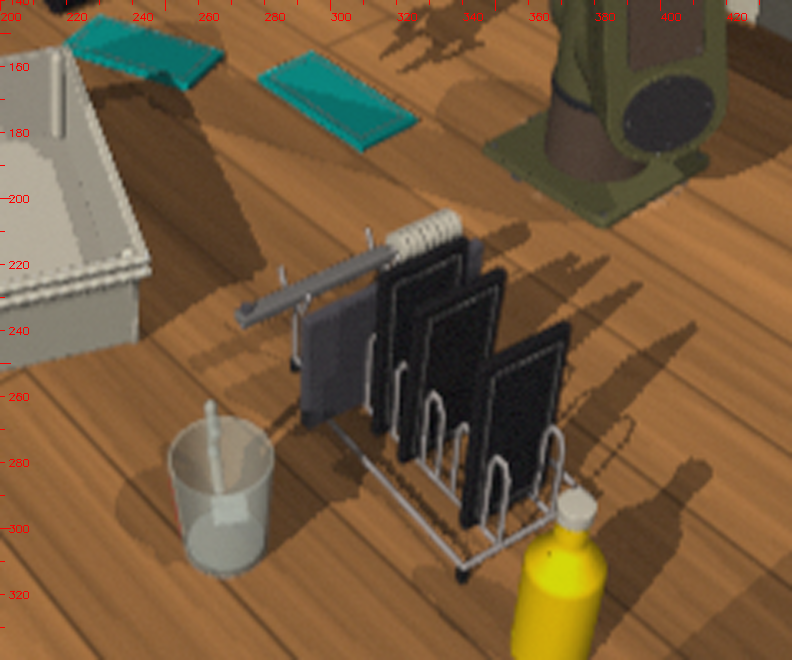

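```bash
python3 -c "
from station import robot
print(robot.close_job())"
```

```text
the job is handed in; nothing more can be done
None
```

I stood the three boards that were present (board4 was absent) in the rack slots at y = +92, 0 and -46 mm. I lowered each until the wrist force showed it resting on the base wires. I laid the brush across both forks with its bristles towards the robot, and handed the job in after about 55 s.

My last camera checks, in rack axes:
- **Boards:** their centres are within about 3 mm of mid-length and they look upright. The top edges of two of them read 1–6 mm off the slot middle across the slot, in the coarse top view (3.4 mm per pixel). The wrist close-ups just after release showed all three centred between the loops.
- **Brush:** its centre is within about 5 mm of the forks' middle along x and about 2 mm across, lying parallel to x within about 1 degree.
- **Tray, jug, bottle:** the tray's top corners show no real shift from the start, and the jug and bottle still stand where they were.

Between the start and placing the first board, the brush shifted a few centimetres. I measured its position again before picking it up. No check failed; the two rack-angle estimates (top camera -0.097, wrist camera -0.100 to -0.109 rad) differed slightly, and I used -0.100.

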